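# Zero the bench comparator on its master block, then swap in the slicer spacer

## Robot

A 6-joint arm with a two-finger parallel gripper is mounted at the origin on the work surface. World frame = base frame: x ahead of the robot, y to its left, z up, the work surface at z = 0. Lengths are in m, angles in rad, forces in N, time in s.
With the tool pointing down it reaches from about 0.35 to 0.85 m from the base axis. Payload 8.1 kg.
Tool frame: the origin (TCP) lies at the very end of the fingers, on their centre line; the grasp point (between the pads) lies 19 mm behind it (pinch_z is the distance from the TCP to the grasp point, in m); z points along the fingers, y is the direction in which the jaws open and shut (so a half turn about z gives the same grasp; the last joint's range is limited). The gripper opens to 93 mm and grips with 3 to 60 N. Pads are 15 mm wide; open, the fingers measure 128 mm over their backs; the gripper's body (75 mm by 188 mm) begins 65 mm behind the grasp point.
Start: joints at [-1.197, 0.13, 1.488, -0, 1.523, -0.085], TCP at [0.266, -0.538, 0.219] pointing down, gripper open.
Joint ranges: [-2.96, 2.96], [-0.89, 2.26], [0.02, 2.5], [-1.34, 4.48], [0, 2.73], [-2.66, 2.66]. Speed limits (rad/s): [2.39, 2.39, 2.79, 3.14, 3.14, 3.14].

## Interface

Orientations are given as a rotation vector (axis times angle).
In Python, from plant import * gives the robot as it stands.
- The arm moves only by the tool move_arm, never from a script. Its argument "series" is a list of rows, each a list of 7 numbers: the shift along the tool's x, y, z each as a share of 10 cm, from -1 to 1, then the turn, a rotation vector about the tool's x, y, z each as a share of 180 degrees, from -1 to 1, then the opening, from -1 (shut) to 1 (fully open). In form: [[dx, dy, dz, rx, ry, rz, jaw], ...]. A call has 1 to 8 rows; each row is the pose to reach, as a shift and turn from the pose commanded when the call began, along the tool's axes at that moment, turning the shorter way round; what a row does not reach only later rows make up. A row lasts 1/10 s, in which the tool goes at most 50 mm and 8.59 degrees, less where a joint would pass 70% of its speed; a pose out of reach is approached as far as the arm can. A call with a number of a shift or a turn outside -1 to 1 is refused whole. A call with a gripper value outside its range is refused whole. The fingers move at their own pace and stop on an object; "squeeze" is the grip in N (left out, the last holds). Time passes only in rows, so rows that repeat a pose let the fingers close. It gives the time, the measured TCP pose, the force and the opening at its end, in the units of the state.
- read_state(): the state, without advancing time (a new reading comes with each control period).
- read_camera(name): name is "side" or "top"; returns a dict with "frame" (420x560x3 uint8, red, green, blue), "K" (3x3 intrinsics, pixels), "rvec" (rotation vector, rad) and "tvec" (3), from world to camera coordinates, as OpenCV has them. Camera axes: x right, y down, z forward; pixel columns grow to the right and rows downward; lengths in m; the calibration is good to about 2 mm. A picture is of the moment at which its call begins. There is no depth.
- close_job(): hands the job in, once; it reports no verdict.
The state is a dict: "t": time; "q": joint angles; "dq": joint speeds; "joint_torque": joint torques, N m; "tool_pos": TCP position; "orientation": TCP orientation; "force": force on the tool from outside, world axes, zero at the start; "wrist_torque": the same for the moment, N m; "opening": finger opening in m.
Only numpy, scipy, OpenCV 4.12 (cv2) and the standard library are available. Lean on these libraries where they do the work, as an engineer would, in place of code of your own. Each camera call takes 0.05 s, during which the arm holds its last target.

## Task

The master block has been left only part-way into the comparator: slide it fully home, pressing it firmly but gently against the end stop, and with it there turn the dial's rim by its post until the zero mark stands at the needle's tip. Then stand the master upright in its small tray, slide the necked slicer spacer upright into the comparator in its place, just as firmly and gently home against the stop and flat on the anvil, and let go of everything with the zero setting left as you made it. Never ram a block against the stop or the anvil, and leave the other things on the counter where they are.

Things in the scene. Friction and masses are not known exactly. Their poses are not given: they have to be found in the camera images.
- gauge: Bench comparator, fixed to the counter. Origin: on the counter below the middle of the measuring slot. x: the way blocks slide in (from the open front at -x); y: towards the fixed anvil; z up. Grey base plate 12 mm thick, x -95 to +65 mm, y -194 to +68 mm; blocks stand and slide on its top. Pressing a block with over 40 N on the end stop or the anvil counts as ramming.
- anvil_face (a point): Middle of the anvil's measuring face, at x 0, y +15, z 23 mm of the comparator. Steel wall 22 mm high on the base plate (top z = 34 mm), flat face from x = -8 to +40 mm; in front of it a lead-in plate flares out to y = +23 mm at x = -38 mm. Axes as the comparator's.
- plunger_pad (a point): Middle of the sprung plunger's pad, facing the anvil: 10 mm wide (x -5 to +5 mm), z 17 to 33 mm. Free it is at y = -13 mm; it gives way towards -y by up to 8 mm, 2 N at first touch and 0.5 N more per mm. Its lead-in plate flares to y = -22.5 mm at x = -38 mm. A block slid in from the front forces it back; sliding there takes about 4 to 14 N, more if the block is pushed down or cocked.
- stop_nearest (a point): The nearest place, x +17, y 0, z 23 mm of the comparator, at which the end stop's front face can be. The stop (dark steel block 20 by 26 mm, top z = 33 mm, its screw to 37 mm) is clamped by hand 0 to 8 mm beyond this point, differently each time; it is not measured and must be felt for. It does not give.
- dial_centre (a point): Centre of the dial, which lies face up beside the slot: x 0, y -130, z 47 mm of the comparator (whose axes it has). Housing 92 mm across; rim ring 104 mm across outside, 84 mm inside, top at z = 50 mm.
- zero_mark (a point): Zero mark: black bar on the dial's rim ring, this point 36 mm from the dial's centre, z = 50 mm. The ring turns about the centre with a friction of 0.1 N m, up to 1.2 rad either side of the comparator's -x direction, and stays where left. In line with the mark, 47 mm from the centre, stands the round post to turn it by: 10 mm across, z = 50 to 85 mm.
- needle_tip (a point): Tip of the black needle, 36 mm from the dial's centre, z = 50 mm. It turns 0.24 rad per mm of plunger travel, counter-clockwise seen from above: with the master it points about along the comparator's -x, with the spacer about 0.6 rad (21 mm) further counter-clockwise, with the slot empty 0.48 rad clockwise of -x.
- master: Master block: plain rectangular steel block, 34 mm (x) by 30 mm (y, the measured thickness) by 60 mm tall. Origin: centre of its underside, z up. It starts in the slot between plunger and anvil, about 6 to 20 mm short of the stop, its x along the comparator's x.
- spacer: Slicer spacer, steel, 60 mm tall: foot 34 mm (x) by 32.5 mm (y, the measured thickness) and 26 mm tall, with a narrower neck 26 mm (x) by 20 mm (y) standing on it, 34 mm tall, the only necked block. Origin: centre of its underside, z up. It stands upright on the counter; it goes in with its y across the slot, either way round.
- tray: The master's tray: fixed shallow steel tray, 90 mm (x) by 80 mm (y), rim 14 mm high, walls 4 mm thick, floor 4 mm thick. Origin: centre of its underside.
- collar: Bystander: plain round steel collar, 42 mm across, 38 mm tall, near the blocks. Origin: centre of its underside.
- low_block: Bystander: flat steel block 40 by 30 by 24 mm tall. Origin: centre of its underside.

How it is judged:
By the outcome, as a careful person would: the job done as asked, in the order asked, and still so for the second after the job is handed in, with the robot touching nothing.
It also fails if it takes over 72 s, if anything falls off the work surface, if the arm or the gripper's body presses on something with over 40 N, if the wrist force passes 120 N, or if a joint passes its speed limit or range.

## Working session

There is one attempt and no reset: what is moved stays moved. The work goes in short steps, Python scripts to look and compute and a tool call to move; the robot and the scene stay as the last step left them, time stands still between calls to the robot, and variables do not carry over. Pictures are saved under pics/ and viewed, and the job is handed in when it is done.

Besides the shell and the picture viewer there is one more tool, called after "Request:" as name([rows], argument=value, ...), one row to a line, values as JSON. move_arm: Moves the arm, as the interface text tells. Shift numbers are shares of 10 cm and turn numbers shares of 180 degrees, none past 1 either way. Its arguments: {"type":"object","properties":{"series":{"type":"array","items":{"type":"array","items":{"type":"number"}}},"squeeze":{"type":"number"}},"required":["series"]}

```bash
ls; mkdir -p pics; python3 - <<'E'
from plant import *
import cv2
print(read_state())
for n in("side","top"):
    c=read_camera(n); cv2.imwrite(f"pics/{n}0.png",c["frame"][:,:,::-1]); print(n,c["K"],c["rvec"],c["tvec"])
E
```

```text
pics
{'t': 0.0, 'q': array([-1.19738701e+00,  1.31166592e-01,  1.48926414e+00,  2.78048287e-05,
        1.52300195e+00, -8.53927713e-02]), 'dq': array([-0.00060604, -0.00066566,  0.00090139,  0.00115644,  0.00035466,
        0.00096418]), 'joint_torque': array([ 5.28081400e-04, -5.59852445e+01, -4.91750264e+01,  7.70019251e-02,
        3.59716360e-02, -1.53647979e-04]), 'tool_pos': array([ 0.2655508 , -0.53740488,  0.21759253]), 'orientation': array([-3.05751493e+00, -7.13963193e-01,  3.71403732e-04]), 'force': array([-1.0968562 ,  0.3903206 , -0.39554249]), 'wrist_torque': array([ 0.0142733 , -0.00460365, -0.01967086]), 'opening': 0.09299598329608731}
side [[379.660633     0.         277.48159321]
 [  0.         379.660633   210.19275334]
 [  0.           0.           1.        ]] [ 0.35084801 -2.68734587  1.33277361] [0.51067673 0.13446243 0.7381944 ]
top [[430.82472271   0.         271.3829911 ]
 [  0.         430.82472271 218.31481683]
 [  0.           0.           1.        ]] [ 2.184551   -2.16883     0.11367093] [-0.0333092   0.51629838  0.99081308]
```

View pics/side0.png

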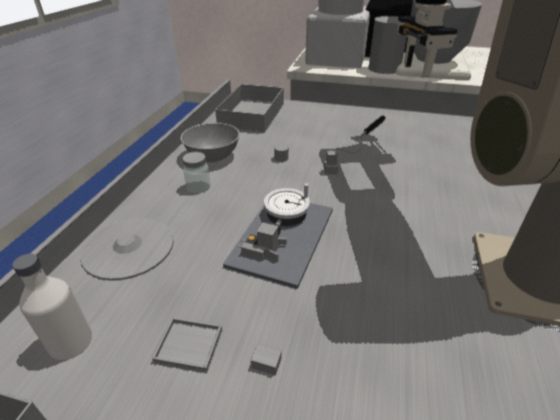

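View pics/top0.png

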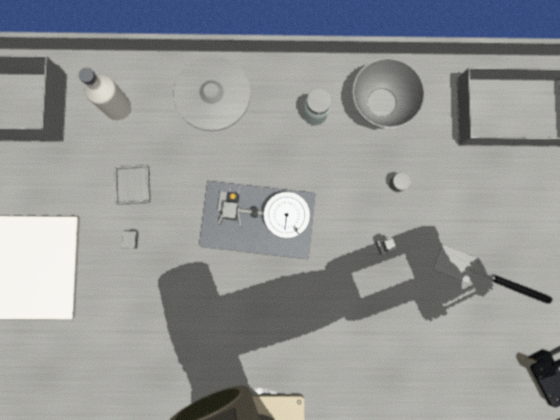

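```bash
cat > h.py <<'E'
import numpy as np, cv2
from plant import *
def ray(c,uv):
    R,_=cv2.Rodrigues(np.array(c["rvec"],float)); t=np.array(c["tvec"],float).reshape(3)
    d=R.T@np.linalg.solve(c["K"],[uv[0],uv[1],1.]); o=-R.T@t
    return o,d
def onz(c,uv,z):
    o,d=ray(c,uv); return o+d*(z-o[2])/d[2]
def proj(c,P):
    p,_=cv2.projectPoints(np.array(P,float).reshape(-1,3),np.array(c["rvec"],float),np.array(c["tvec"],float),c["K"],None); return p.reshape(-1,2)
def crop(f,x,y,w,h,s,name):
    cv2.imwrite(name,cv2.resize(f[y:y+h,x:x+w,::-1],None,fx=s,fy=s,interpolation=cv2.INTER_CUBIC))
E
python3 - <<'E'
from h import *
c=read_camera("top");s=read_camera("side")
import pickle;pickle.dump((c,s),open("c0.pkl","wb"))
crop(c["frame"],190,170,135,100,5,"pics/t1.png")
crop(c["frame"],100,150,60,110,5,"pics/t2.png")
crop(c["frame"],350,160,80,110,5,"pics/t3.png")
crop(s["frame"],220,140,140,150,4,"pics/s1.png")
E
```

```text
(no output)
```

View pics/t1.png

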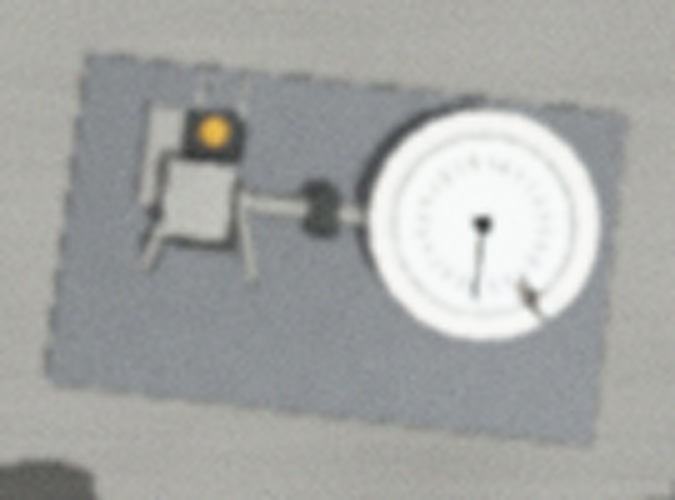

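View pics/t2.png

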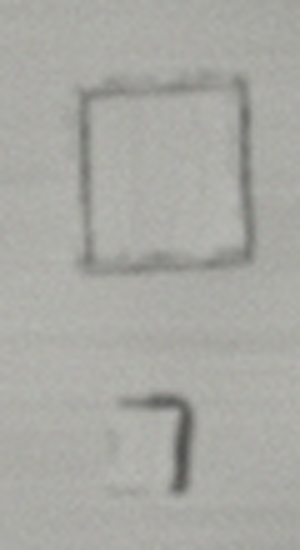

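View pics/t3.png

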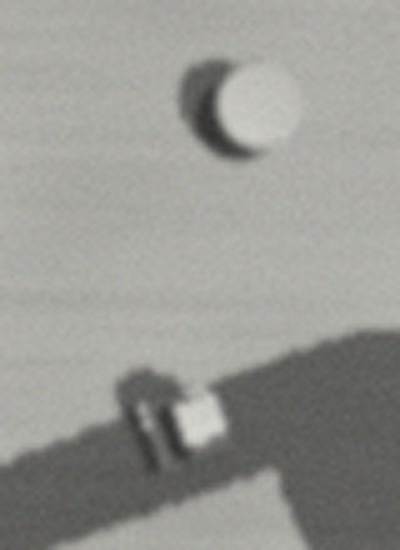

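View pics/s1.png

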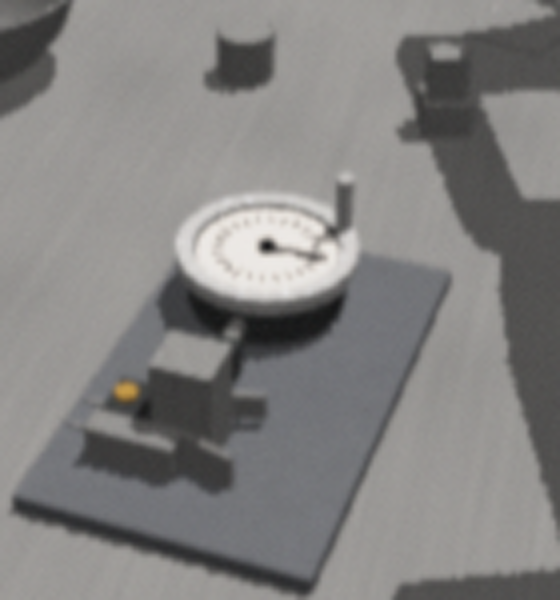

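```bash
cat > m.py <<'E'
from h import *
import pickle
c,s=pickle.load(open("c0.pkl","rb"))
def W(uv,z): return onz(c,uv,z)
f=cv2.cvtColor(c["frame"],cv2.COLOR_RGB2GRAY).astype(np.uint8)
# plate
fr=c["frame"].astype(int); d=fr[:,:,2]-fr[:,:,0]
mask=((d>5)&(np.arange(420)[:,None]>150)&(np.arange(420)[:,None]<300)).astype(np.uint8)
mask=cv2.morphologyEx(mask,cv2.MORPH_CLOSE,np.ones((5,5)));mask=cv2.morphologyEx(mask,cv2.MORPH_OPEN,np.ones((3,3)))
cs,_=cv2.findContours(mask,cv2.RETR_EXTERNAL,cv2.CHAIN_APPROX_NONE);k=max(cs,key=cv2.contourArea)
pl=np.array([W(p[0],0.012)[:2] for p in k],np.float32)
r=cv2.minAreaRect(pl);print("plate",r,cv2.boxPoints(r))
# dial ring
m2=(f>225).astype(np.uint8);m2[:170]=0;m2[260:]=0;m2[:,:255]=0;m2[:,320:]=0
cs,_=cv2.findContours(m2,cv2.RETR_EXTERNAL,cv2.CHAIN_APPROX_NONE);k=max(cs,key=cv2.contourArea)
p=np.array([W(q[0],0.05)[:2] for q in k],np.float32);print("dial",cv2.fitEllipse(p),cv2.minEnclosingCircle(p))
E
python3 m.py; python3 - <<'E'
from m import *
for n,z,pts in [("needle",.05,[(482,222),(475,297)]),("mark",.05,[(523,280),(530,297)]),]:
    print(n,[W((190+(x+.5)/5-.5,170+(y+.5)/5-.5),z) for x,y in pts])
print("master",[W((190+x/5,170+y/5),.072)[:2] for x,y in [(170,162),(240,165),(233,240),(162,234)]])
print("stopscrew",W((190+213/5,170+131/5),.037))
print("spacer",[W((350+x/5,160+y/5),.06)[:2] for x,y in [(174,404),(216,392),(228,436),(186,452)]])
print("collar",W((350+259/5,160+107/5),.038))
print("tray",[W((100+x/5,150+y/5),.014)[:2] for x,y in [(84,90),(242,82),(250,258),(87,268)]])
E
```

```text
plate ((0.5158655643463135, 0.005047336220741272), (0.25731712579727173, 0.15673762559890747), 84.17412567138672) [[ 0.42484197 -0.11499182]
 [ 0.5807701  -0.13090156]
 [ 0.6068891   0.12508649]
 [ 0.45096105  0.14099623]]
dial ((0.5246975421905518, -0.06325720995664597), (0.09719599783420563, 0.10256341099739075), 36.225643157958984) ((0.5234436392784119, -0.06416540592908859), 0.05211210995912552)
plate ((0.5158655643463135, 0.005047336220741272), (0.25731712579727173, 0.15673762559890747), 84.17412567138672) [[ 0.42484197 -0.11499182]
 [ 0.5807701  -0.13090156]
 [ 0.6068891   0.12508649]
 [ 0.45096105  0.14099623]]
dial ((0.5246975421905518, -0.06325720995664597), (0.09719599783420563, 0.10256341099739075), 36.225643157958984) ((0.5234436392784119, -0.06416540592908859), 0.05211210995912552)
needle [array([ 0.5243463 , -0.06293745,  0.05      ]), array([ 0.48972341, -0.05984776,  0.05      ])]
mark [array([ 0.49771097, -0.08186616,  0.05      ]), array([ 0.48991112, -0.08509347,  0.05      ])]
master [array([0.54720601, 0.07782543]), array([0.54609564, 0.04628672]), array([0.51211689, 0.04894786]), array([0.51457952, 0.08085261])]
stopscrew [0.56661214 0.06157185 0.037     ]
spacer [array([ 0.46386546, -0.28703027]), array([ 0.46945208, -0.30625476]), array([ 0.44953783, -0.31130596]), array([ 0.44216809, -0.29208015])]
collar [ 0.60485123 -0.33568665  0.038     ]
tray [array([0.63608991, 0.34237226]), array([0.64066004, 0.26682285]), array([0.55538977, 0.26012386]), array([0.5499644 , 0.33742775])]
```

```bash
cat >> h.py <<'E'
from scipy.spatial.transform import Rotation as Rn
TH=np.deg2rad(-5.83); O=np.array([.5372,.0662]); EX=np.array([np.cos(TH),np.sin(TH)]);EY=np.array([-np.sin(TH),np.cos(TH)])
def G(x,y): return O+EX*x+EY*y       # comparator->world (m)
def L(p): d=np.array(p[:2])-O; return np.array([d@EX,d@EY])
def to(p,psi,s=None):
    """shares to go from measured pose to TCP p, tool x at yaw psi(deg), down"""
    s=s or read_state(); R=Rn.from_rotvec(s["orientation"])
    a=np.deg2rad(psi); x=np.array([np.cos(a),np.sin(a),0]);z=np.array([0,0,-1.]);y=np.cross(z,x)
    T=Rn.from_matrix(np.c_[x,y,z]); d=R.inv().apply(np.array(p)-s["tool_pos"]); w=(R.inv()*T).as_rotvec()
    print("shift",np.round(d/.1,3),"turn",np.round(w/np.pi,4),"local",np.round(L(s["tool_pos"])*1000,1),"z",round(s["tool_pos"][2]*1000,1),"F",np.round(s["force"],1))
E
python3 - <<'E'
from m import *
from h import *
P=lambda x,y,z:[*G(x/1e3,y/1e3),z/1e3]
pts=[P(-95,68,12),P(-95,-194,12),P(65,68,12),P(65,-194,12),P(0,-130,50),P(-24,15,72),P(-24,-15,72),P(10,15,72),P(10,-15,72),P(-8,15,34)]
ps=proj(s,pts);print(np.round(ps,1));img=s["frame"][:,:,::-1].copy()
big=cv2.resize(img[140:290,220:360],None,fx=5,fy=5,interpolation=cv2.INTER_CUBIC)
for u,v in ps: cv2.drawMarker(big,(int((u-220+.5)*5),int((v-140+.5)*5)),(0,0,255),0,10,1)
cv2.imwrite("pics/s2.png",big[:600])
pt=proj(c,pts);big=cv2.resize(c["frame"][170:270,190:325,::-1],None,fx=5,fy=5,interpolation=cv2.INTER_CUBIC)
for u,v in pt: cv2.drawMarker(big,(int((u-190+.5)*5),int((v-170+.5)*5)),(0,0,255),0,10,1)
cv2.imwrite("pics/t4.png",big)
to([*G(-.07,0),.12],84.17)
E
```

```text
plate ((0.5158655643463135, 0.005047336220741272), (0.25731712579727173, 0.15673762559890747), 84.17412567138672) [[ 0.42484197 -0.11499182]
 [ 0.5807701  -0.13090156]
 [ 0.6068891   0.12508649]
 [ 0.45096105  0.14099623]]
dial ((0.5246975421905518, -0.06325720995664597), (0.09719599783420563, 0.10256341099739075), 36.225643157958984) ((0.5234436392784119, -0.06416540592908859), 0.05211210995912552)
[[298.3 284.7]
 [332.8 206.8]
 [222.4 263.3]
 [270.7 193.5]
 [286.6 200.5]
 [273.1 234.6]
 [278.5 225.4]
 [257.  230.6]
 [262.8 221.7]
 [265.9 247. ]]
shift [ 4.516 -4.582  0.985] turn [-3.000e-04 -2.000e-04 -3.216e-01] local [-208.9 -628.3] z 218.0 F [ 0.6  0.  -0.4]
```

View pics/s2.png

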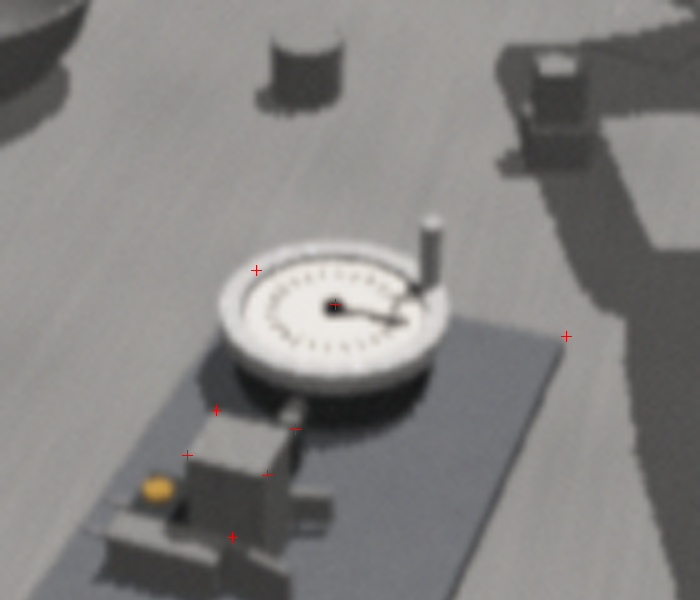

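View pics/t4.png

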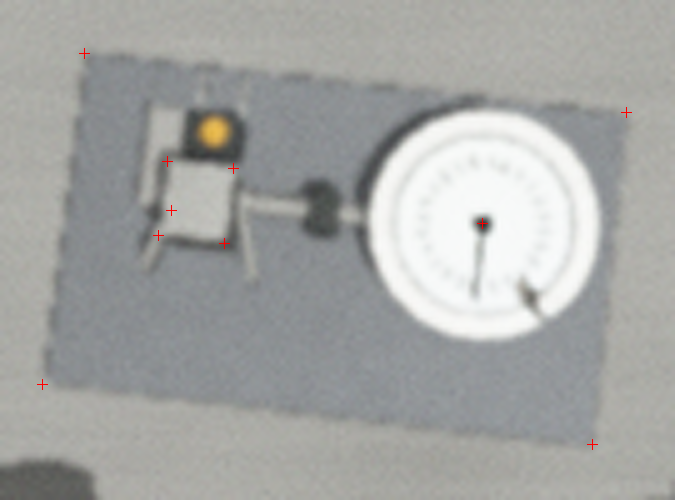

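Request:
move_arm([
  [1,-1,0,0,0,-0.14,-1],
  [1,-1,0,0,0,-0.14,-1],
  [1,-1,0,0,0,-0.14,-1],
], squeeze=10)

```text
t: 0.5
tool_pos: [0.3113, -0.4019, 0.218]
orientation: [-2.825, -1.372, -0.0]
force: [0.1, 0.6, 0.5]
opening: 0.0737
```

```bash
python3 -c "
from h import *
to([*G(-.07,0),.16],84.17)"
```

```text
shift [ 4.701 -1.71   0.585] turn [-0.0002 -0.0003 -0.1798] local [-177.2 -488.7] z 218.0 F [0.1 0.6 0.5]
```

Request:
move_arm([
  [1,-0.36,0,0,0,-0.18,-1],
  [1,-0.36,0,0,0,-0.18,-1],
  [1,-0.36,0,0,0,-0.18,-1],
  [1,-0.36,0,0,0,-0.18,-1],
])

```text
t: 0.9
tool_pos: [0.346, -0.3015, 0.2188]
orientation: [2.327, 2.11, 0.0]
force: [-0.4, -0.4, 0.5]
opening: 0.042
```

```bash
python3 -c "
from h import *
to([*G(-.07,0),.16],84.17)"
```

```text
shift [3.848 0.845 0.588] turn [0.0002 0.     0.0013] local [-152.9 -385.2] z 218.8 F [-0.4 -0.4  0.5]
```

Request:
move_arm([
  [1,0.2,0,0,0,0,-1],
  [1,0.2,0,0,0,0,-1],
  [1,0.2,0,0,0,0,-1],
])

```text
t: 1.2
tool_pos: [0.377, -0.2016, 0.2186]
orientation: [-2.331, -2.105, -0.003]
force: [0.8, -0.4, -0.4]
opening: 0.0175
```

Request:
move_arm([
  [1,0.2,0,0,0,0,-1],
  [1,0.2,0,0,0,0,-1],
])

```text
t: 1.4
tool_pos: [0.4057, -0.1104, 0.2187]
orientation: [2.34, 2.096, -0.0]
force: [0.9, -0.5, 0.6]
opening: 0.0024
```

Request:
move_arm([
  [1,0.2,0,0,0,0,-1],
  [1,0.2,0,0,0,0,-1],
])

```text
t: 1.6
tool_pos: [0.4359, -0.0139, 0.2188]
orientation: [2.337, 2.098, 0.0]
force: [-0.3, -0.0, -0.7]
opening: 0.0005
```

Request:
move_arm([
  [0.85,0.2,0.6,0,0,0,-1],
  [0.85,0.2,0.6,0,0,0,-1],
  [0.85,0.2,0.6,0,0,0,-1],
  [0.85,0.2,0.6,0,0,0,-1],
])

```text
t: 2.0
tool_pos: [0.4637, 0.0677, 0.1572]
orientation: [-2.333, -2.102, 0.004]
force: [0.2, -0.6, -0.5]
opening: 0.0002
```

```bash
python3 -c "
from h import *
to([*G(-.07,0),.026],84.17)"
```

```text
shift [0.061 0.037 1.312] turn [-0.001   0.0003 -0.0008] local [-73.3  -6. ] z 157.2 F [ 0.2 -0.6 -0.5]
```

Request:
move_arm([
  [0.06,0,0.5,-0.001,0,-0.001,-1],
  [0.06,0,0.9,-0.001,0,-0.001,-1],
  [0.06,0,0.95,-0.001,0,-0.001,-1],
])

```text
t: 2.3
tool_pos: [0.4618, 0.0714, 0.0598]
orientation: [-2.334, -2.101, 0.006]
force: [-0.9, -0.4, 0.3]
opening: 0.0002
```

Request:
move_arm([
  [0,0,0.2,0,0,0,-1],
  [0,0,0.36,0,0,0,-1],
  [0,0,0.36,0,0,0,-1],
])

```text
t: 2.6
tool_pos: [0.4652, 0.0719, 0.028]
orientation: [2.334, 2.1, 0.002]
force: [-0.6, -0.1, -0.1]
opening: 0.0003
```

```bash
python3 -c "
from h import *
to([*G(-.05,0),.026],84.17)
c=read_camera('side');crop(c['frame'],220,140,140,150,4,'pics/s3.png')
c=read_camera('top');crop(c['frame'],190,170,135,100,5,'pics/t5.png')"
```

```text
shift [0.017 0.222 0.021] turn [ 0.0007  0.0002 -0.001 ] local [-72.2  -1.7] z 28.0 F [-0.6 -0.1 -0.1]
```

View pics/s3.png

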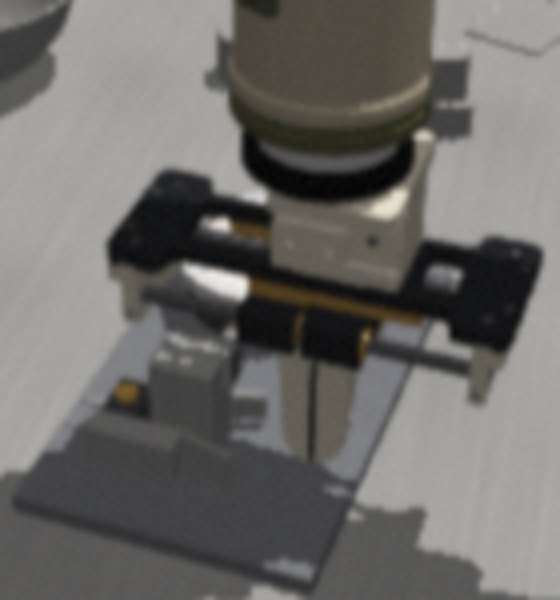

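Request:
move_arm([
  [0.01,0.08,0,0,0,0,-1],
  [0.01,0.16,0,0,0,0,-1],
  [0.01,0.22,0,0,0,0,-1],
  [0.01,0.22,0,0,0,0,-1],
])

```text
t: 3.1
tool_pos: [0.4888, 0.0717, 0.0284]
orientation: [2.331, 2.101, 0.005]
force: [-0.7, 0.4, 0.4]
opening: 0.0004
```

Request:
move_arm([
  [0,0.02,0,0,0,0,-1],
  [0,0.04,0,0,0,0,-1],
  [0,0.06,0,0,0,0,-1],
  [0,0.06,0,0,0,0,-1],
])

```text
t: 3.5
tool_pos: [0.4934, 0.0712, 0.0277]
orientation: [2.332, 2.102, 0.003]
force: [0.8, -0.3, 0.2]
opening: 0.0005
```

Request:
move_arm([
  [0,0.015,0,0,0,0,-1],
  [0,0.03,0,0,0,0,-1],
  [0,0.045,0,0,0,0,-1],
])

```text
t: 3.8
tool_pos: [0.4979, 0.0707, 0.0278]
orientation: [2.332, 2.102, 0.003]
force: [-0.4, -0.3, -0.5]
opening: 0.0003
```

Request:
move_arm([
  [0,0.015,0,0,0,0,-1],
  [0,0.03,0,0,0,0,-1],
])

```text
t: 4.0
tool_pos: [0.5004, 0.0705, 0.0277]
orientation: [2.332, 2.102, 0.002]
force: [-3.2, 0.1, 4.0]
opening: 0.0003
```

Request:
move_arm([
  [0,0.015,0,0,0,0,-1],
  [0,0.03,0,0,0,0,-1],
])

```text
t: 4.2
tool_pos: [0.5023, 0.0704, 0.0276]
orientation: [-2.333, -2.103, 0.001]
force: [-12.5, 1.2, 9.9]
opening: 0.0007
```

Request:
move_arm([
  [0,-0.1,0,0,0,0,-1],
  [0,-0.2,0,0,0,0,-1],
])

```text
t: 4.4
tool_pos: [0.4836, 0.0722, 0.0276]
orientation: [2.332, 2.101, 0.004]
force: [0.5, -0.4, -0.2]
opening: 0.0003
```

```bash
python3 -c "
from h import *
c=read_camera('side');crop(c['frame'],220,170,110,120,5,'pics/s4.png')
to([*G(-.055,0),.026],-5.83)"
```

```text
shift [-0.006  0.008  0.011] turn [ 5.000e-04 -4.000e-04  4.995e-01] local [-55.8   0.6] z 27.1 F [ 0.1  0.8 -1. ]
```

View pics/s4.png

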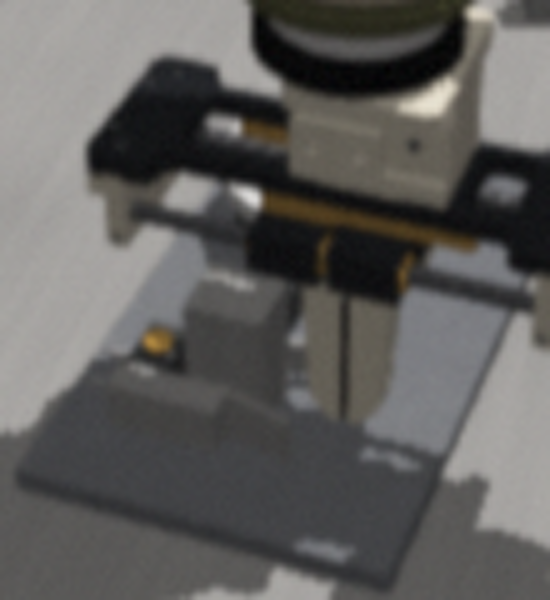

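Request:
move_arm([
  [0,-0.05,-0.1,0,0,0.25,-1],
  [0,-0.05,-0.1,0,0,0.5,-1],
  [0,-0.05,-0.1,0,0,0.5,-1],
  [0,-0.05,-0.1,0,0,0.5,-1],
  [0,-0.05,-0.1,0,0,0.5,-1],
  [0,-0.05,-0.1,0,0,0.5,-1],
  [0,-0.05,-0.1,0,0,0.5,-1],
  [0,-0.05,-0.1,0,0,0.5,-1],
])

```text
t: 5.25
tool_pos: [0.4787, 0.0727, 0.0377]
orientation: [3.114, 0.409, 0.006]
force: [-0.1, -0.0, 0.4]
opening: 0.0004
```

Request:
move_arm([
  [0,0,0,0,0,0.12,-1],
  [0,0,0,0,0,0.12,-1],
  [0,0,0,0,0,0.12,-1],
])

```text
t: 5.55
tool_pos: [0.4787, 0.0727, 0.0377]
orientation: [3.136, -0.181, 0.006]
force: [0.0, -0.0, -0.0]
opening: 0.0009
```

```bash
python3 -c "
from h import *
print(read_state()['q'])
to([*G(-.05,0),.026],-5.83)"
```

```text
[ 4.52668927e-02 -1.56381335e-02  1.98593525e+00 -5.85386556e-04
  1.16761171e+00  1.73181692e+00]
shift [0.088 0.004 0.117] turn [-0.     -0.0012 -0.0044] local [-58.9   0.6] z 37.7 F [ 0. -0. -0.]
```

Request:
move_arm([
  [0.05,0,0.12,0,0.033,-0.004,-1],
  [0.1,0,0.13,0,0.033,-0.004,-1],
  [0.15,0,0.13,0,0.033,-0.004,-1],
  [0.2,0,0.13,0,0.033,-0.004,-1],
  [0.22,0,0.13,0,0.033,-0.004,-1],
])

```text
t: 6.05
tool_pos: [0.5033, 0.0702, 0.0264]
orientation: [3.128, -0.153, 0.17]
force: [-0.3, 0.4, -0.7]
opening: 0.0006
```

```bash
python3 -c "
from h import *
to([*G(-.03,0),.024],-5.83)
c=read_camera('side');crop(c['frame'],220,170,110,120,5,'pics/s5.png')"
```

```text
shift [0.038 0.006 0.029] turn [-0.     -0.0347  0.0013] local [-34.1   0.6] z 26.4 F [-0.3  0.4 -0.7]
```

View pics/s5.png

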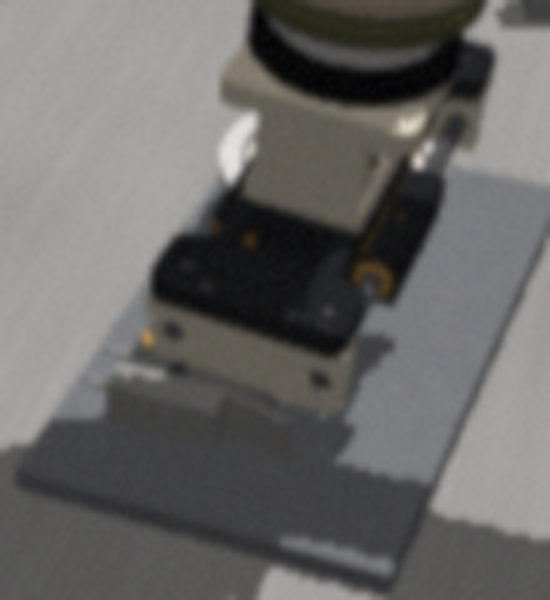

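Request:
move_arm([
  [0.015,0,0.002,0,0,0,-1],
  [0.03,0,0.004,0,0,0,-1],
  [0.045,0,0.006,0,0,0,-1],
])

```text
t: 6.4
tool_pos: [0.5054, 0.0699, 0.0247]
orientation: [3.128, -0.152, 0.167]
force: [-0.2, 0.2, -0.0]
opening: 0.0007
```

Request:
move_arm([
  [0.015,0,0.002,0,0,0,-1],
  [0.03,0,0.004,0,0,0,-1],
])

```text
t: 6.6
tool_pos: [0.5072, 0.0697, 0.0242]
orientation: [3.128, -0.152, 0.163]
force: [-9.3, 0.6, 7.6]
opening: 0.0002
```

Request:
move_arm([
  [0.015,0,0.002,0,0,0,-1],
  [0.03,0,0.004,0,0,0,-1],
])

```text
t: 6.8
tool_pos: [0.509, 0.0695, 0.0238]
orientation: [3.128, -0.152, 0.159]
force: [-11.7, -0.5, 7.6]
opening: 0.0004
```

```bash
python3 -c "
from h import *
s=read_state();print(Rn.from_rotvec(s['orientation']).as_matrix().round(3),s['force'],s['wrist_torque'])
to([*G(-.02,0),.024],-5.83)
"
```

```text
[[ 0.99  -0.097  0.101]
 [-0.096 -0.995 -0.011]
 [ 0.102  0.001 -0.995]] [-11.70790528  -0.45661023   7.6134053 ] [ 0.13336748  1.86122077 -0.01850769]
shift [0.083 0.005 0.006] turn [ 0.0002 -0.0324  0.0015] local [-28.3   0.4] z 23.8 F [-11.7  -0.5   7.6]
```

Request:
move_arm([
  [0.01,0,0.0,0,0,0,-1],
  [0.02,0,0.0,0,0,0,-1],
])

```text
t: 7.0
tool_pos: [0.511, 0.0693, 0.0238]
orientation: [3.128, -0.152, 0.159]
force: [-9.1, 0.1, 5.1]
opening: 0.0003
```

Request:
move_arm([
  [0.01,0,0.0,0,0,0,-1],
  [0.02,0,0.0,0,0,0,-1],
])

```text
t: 7.2
tool_pos: [0.5129, 0.0691, 0.0239]
orientation: [3.128, -0.152, 0.16]
force: [-8.1, 0.5, 3.3]
opening: 0.0007
```

Request:
move_arm([
  [0.01,0,0.0,0,0,0,-1],
  [0.02,0,0.0,0,0,0,-1],
])

```text
t: 7.4
tool_pos: [0.5149, 0.0689, 0.0239]
orientation: [3.128, -0.152, 0.16]
force: [-8.8, 1.7, 2.8]
opening: 0.0004
```

Request:
move_arm([
  [0.005,0,0.0,0,0,0,-1],
  [0.01,0,0.0,0,0,0,-1],
])

```text
t: 7.6
tool_pos: [0.515, 0.0689, 0.0238]
orientation: [3.128, -0.152, 0.156]
force: [-13.8, 0.9, 8.4]
opening: 0.0003
```

Request:
move_arm([
  [0.005,0,0.0,0,0,0,-1],
  [0.01,0,0.0,0,0,0,-1],
])

```text
t: 7.8
tool_pos: [0.5151, 0.0689, 0.0238]
orientation: [3.128, -0.152, 0.153]
force: [-19.9, 1.5, 12.5]
opening: 0.0008
```

Request:
move_arm([
  [0.005,0,0.0,0,0,0,-1],
  [0.01,0,0.0,0,0,0,-1],
])

```text
t: 8.0
tool_pos: [0.5152, 0.0688, 0.0238]
orientation: [3.128, -0.152, 0.15]
force: [-24.8, 2.1, 18.5]
opening: 0.0007
```

Request:
move_arm([
  [0.003,0,-0.008,0,0,0,-1],
  [0.003,0,-0.008,0,0,0,-1],
])

```text
t: 8.2
tool_pos: [0.5151, 0.0689, 0.0238]
orientation: [3.128, -0.152, 0.15]
force: [-19.5, 1.5, 9.6]
opening: 0.0002
```

Request:
move_arm([
  [-0.05,0,0,0,0,0,-1],
  [-0.3,0,0,0,-0.032,0,-1],
  [-0.4,0,-0.3,0,-0.032,0,-1],
  [-0.4,0,-0.8,0,-0.032,0,-1],
  [-0.4,0,-0.9,0,-0.032,0,-1],
])

```text
t: 8.7
tool_pos: [0.4741, 0.0735, 0.1168]
orientation: [3.138, -0.152, 0.022]
force: [1.9, -0.3, 1.1]
opening: 0.0004
```

Request:
move_arm([
  [-0.9,0,-0.3,0,0,0,-0.5],
  [-0.9,0,-0.3,0,0,0,-0.5],
  [-0.9,0,-0.3,0,0,0,-0.5],
])

```text
t: 9.0
tool_pos: [0.3797, 0.0826, 0.143]
orientation: [3.138, -0.151, 0.016]
force: [0.7, 1.1, -0.4]
opening: 0.0199
```

```bash
python3 -c "
from h import *
import pickle
c=read_camera('top');s=read_camera('side');pickle.dump((c,s),open('c1.pkl','wb'))
crop(s['frame'],220,140,140,150,4,'pics/s6.png')
crop(c['frame'],190,170,135,100,5,'pics/t6.png')
to([*G(-.1,-.13),.12],-5.83)"
```

```text
shift [0.55  1.304 0.225] turn [ 0.     -0.0033  0.0016] local [-1.559e+02  1.000e-01] z 141.9 F [ 0.1  0.1 -0. ]
```

View pics/s6.png

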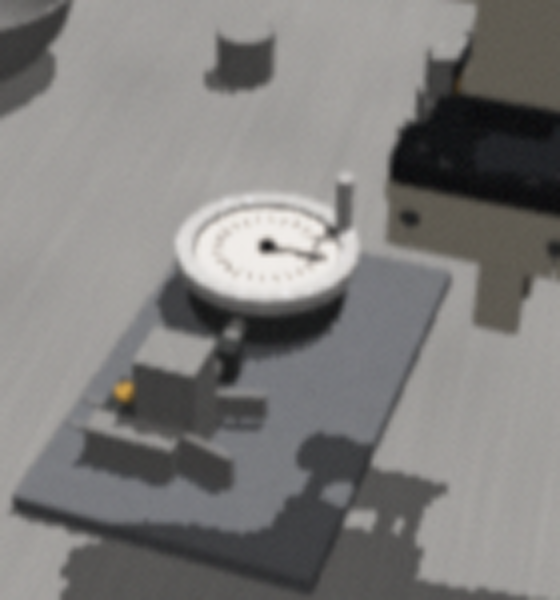

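View pics/t6.png

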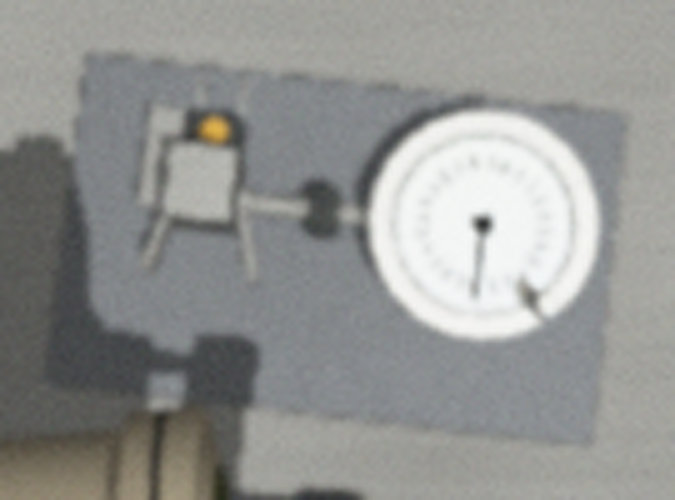

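```bash
cat > ang.py <<'E'
from h import *
import sys
def angs(c,save=None):
    C=np.array([*G(0,-.13),.05])
    f=cv2.cvtColor(c["frame"],cv2.COLOR_RGB2GRAY).astype(np.float32)
    # polar resample in the dial plane via projection; angle = CCW from -x of comparator
    a=np.deg2rad(np.arange(-75,75,.5)); r=np.arange(.014,.041,.0005)
    A,Rr=np.meshgrid(a,r,indexing="ij")
    lx=-np.cos(A)*Rr; ly=-np.sin(A)*Rr
    P=np.stack([O[0]+EX[0]*lx+EY[0]*(ly-.13),O[1]+EX[1]*lx+EY[1]*(ly-.13),np.full_like(lx,.05)],-1)
    p=proj(c,P.reshape(-1,3)).reshape(*A.shape,2).astype(np.float32)
    v=cv2.remap(f,p[...,0],p[...,1],cv2.INTER_CUBIC)
    if save: cv2.imwrite(save,cv2.resize(v.T.clip(0,255).astype(np.uint8),None,fx=2.5,fy=5))
    return np.rad2deg(a),r,v
if __name__=="__main__":
    import pickle
    c,s=pickle.load(open("c1.pkl","rb"))
    for n,k in(("t",c),("s",s)):
        a,r,v=angs(k,f"pics/pol_{n}.png")
        for lo,hi in((.016,.022),(.022,.028),(.028,.034),(.032,.037),(.035,.0405)):
            m=v[:,(r>=lo)&(r<hi)].mean(1); base=np.median(m); w=np.clip(base-25-m,0,None)
            # clusters
            lab=cv2.connectedComponents((w>0).astype(np.uint8).reshape(1,-1))[1][0]
            print(n,lo,hi,[(round((a[lab==i]*w[lab==i]).sum()/w[lab==i].sum(),1),int(w[lab==i].sum())) for i in range(1,lab.max()+1)])
    print(L(onz(s,(306.25,183.5),.085))*1000)
E
python3 ang.py
```

```text
t 0.016 0.022 [(np.float64(0.3), 643)]
t 0.022 0.028 [(np.float64(-0.1), 284)]
t 0.028 0.034 [(np.float64(-0.7), 343), (np.float64(39.5), 53)]
t 0.032 0.037 [(np.float64(-0.2), 97), (np.float64(38.2), 875)]
t 0.035 0.0405 [(np.float64(38.4), 1449)]
s 0.016 0.022 [(np.float64(-7.4), 1658)]
s 0.022 0.028 [(np.float64(-5.8), 1698)]
s 0.028 0.034 [(np.float64(-6.0), 1707), (np.float64(29.3), 538)]
s 0.032 0.037 [(np.float64(-4.8), 270), (np.float64(33.0), 1263)]
s 0.035 0.0405 [(np.float64(42.3), 4973)]
[ -35.66810867 -161.41196375]
```

View pics/pol_t.png

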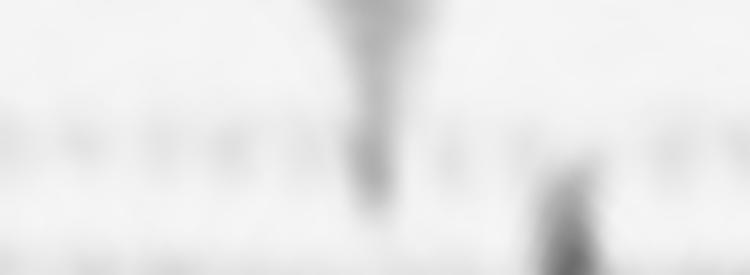

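View pics/pol_s.png

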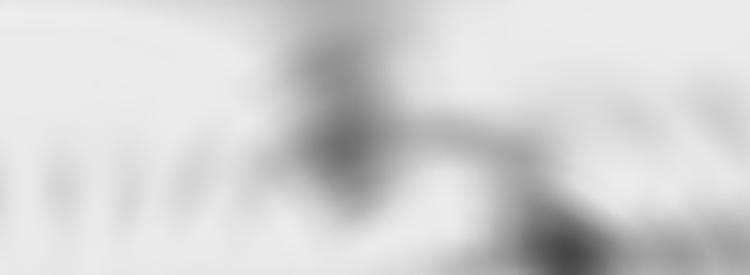

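Request:
move_arm([
  [0.5,0.7,0,0,-0.003,0.001,0],
  [0.9,0.95,0,0,-0.003,0.001,0],
  [0.9,0.95,0,0,-0.003,0.001,0],
  [0.9,0.95,0,0,-0.003,0.001,0],
])

```text
t: 9.5
tool_pos: [0.4643, -0.0244, 0.1405]
orientation: [3.136, -0.163, -0.006]
force: [1.3, 0.4, -0.8]
opening: 0.0455
```

```bash
python3 -c "
from h import *
to([*G(-.0362,-.1603),.062],-5.83)"
```

```text
shift [0.275 0.626 0.785] turn [ 0.0005  0.0012 -0.0006] local [-63.3 -97.6] z 140.5 F [ 1.3  0.4 -0.8]
```

Request:
move_arm([
  [0.27,0.5,0,0,0,0,0],
  [0.275,0.626,0.2,0,0.001,0,0],
  [0.275,0.626,0.5,0,0.001,0,0],
  [0.275,0.626,0.785,0,0.001,0,0],
  [0.275,0.626,0.785,0,0.001,0,0],
])

```text
t: 10.0
tool_pos: [0.479, -0.0852, 0.0577]
orientation: [-3.136, 0.158, 0.014]
force: [-0.7, -0.1, -0.6]
opening: 0.0466
```

```bash
python3 -c "
from h import *
to([*G(-.0362,-.1603),.062],-5.83)
s=read_camera('side');crop(s['frame'],220,140,140,150,4,'pics/s7.png')"
```

```text
shift [ 0.063  0.037 -0.043] turn [-0.0004  0.0029  0.0003] local [ -42.5 -156.6] z 57.7 F [-0.7 -0.1 -0.6]
```

View pics/s7.png

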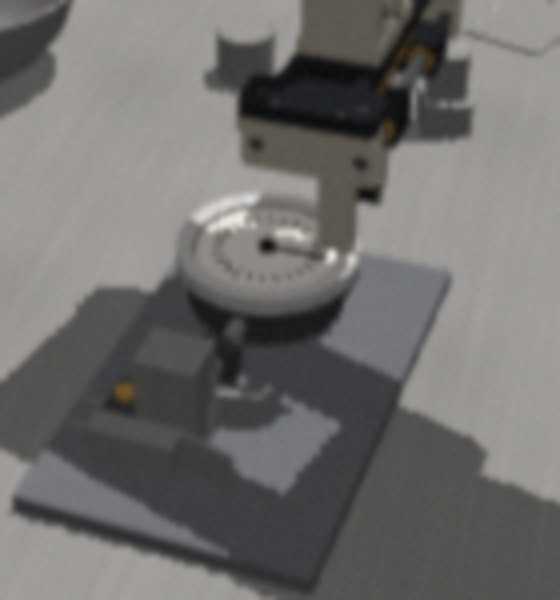

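Request:
move_arm([
  [0.04,0.02,-0.04,0,0.002,0,0],
  [0.05,0.03,-0.04,0,0.002,0,0],
  [0.05,0.03,-0.04,0,0.002,0,-0.6],
  [0.05,0.03,-0.04,0,0.002,0,-1],
  [0.05,0.03,-0.04,0,0.002,0,-1],
  [0.05,0.03,-0.04,0,0.002,0,-1],
], squeeze=5)

```text
t: 10.65
tool_pos: [0.4874, -0.0898, 0.0672]
orientation: [3.137, -0.157, 0.01]
force: [0.5, 0.4, 0.2]
opening: 0.0191
```

```bash
python3 -c "
from h import *
print(read_state()['opening'])
for p in (39,30,20,10,0): to([*G(-.047*np.cos(np.deg2rad(p)),-.13-.047*np.sin(np.deg2rad(p))),.062],-5.83)"
```

```text
0.01912312479891781
shift [-0.029 -0.007  0.052] turn [ 0.0002 -0.0021  0.0005] local [ -33.7 -160.2] z 67.2 F [0.5 0.4 0.2]
shift [-0.071 -0.067  0.052] turn [ 0.0002 -0.0021  0.0005] local [ -33.7 -160.2] z 67.2 F [0.5 0.4 0.2]
shift [-0.105 -0.142  0.052] turn [ 0.0002 -0.0021  0.0005] local [ -33.7 -160.2] z 67.2 F [0.5 0.4 0.2]
shift [-0.126 -0.221  0.051] turn [ 0.0002 -0.0021  0.0005] local [ -33.7 -160.2] z 67.2 F [0.5 0.4 0.2]
shift [-0.133 -0.302  0.051] turn [ 0.0002 -0.0021  0.0005] local [ -33.7 -160.2] z 67.2 F [0.5 0.4 0.2]
```

Request:
move_arm([
  [-0.03,0,0.06,0,-0.002,0,-1],
  [-0.03,0,0.06,0,-0.002,0,-1],
  [-0.03,0,0.06,0,-0.002,0,-1],
  [-0.03,0,0.06,0,-0.002,0,-1],
  [-0.03,0,0.06,0,-0.002,0,-1],
])

```text
t: 11.15
tool_pos: [0.4841, -0.0895, 0.0605]
orientation: [3.137, -0.158, -0.001]
force: [0.8, -1.3, -4.5]
opening: 0.0097
```

```bash
python3 -c "
from h import *
print(read_state()['opening'])
for p in (39,30,20,10,0): to([*G(-.047*np.cos(np.deg2rad(p)),-.13-.047*np.sin(np.deg2rad(p))),.062],-5.83)"
```

```text
0.009718362989931985
shift [ 0.005 -0.007 -0.015] turn [0.0002 0.0002 0.0004] local [ -37.  -160.3] z 60.5 F [ 0.8 -1.3 -4.5]
shift [-0.037 -0.068 -0.015] turn [0.0002 0.0002 0.0004] local [ -37.  -160.3] z 60.5 F [ 0.8 -1.3 -4.5]
shift [-0.071 -0.142 -0.015] turn [0.0002 0.0002 0.0004] local [ -37.  -160.3] z 60.5 F [ 0.8 -1.3 -4.5]
shift [-0.092 -0.221 -0.015] turn [0.0002 0.0002 0.0004] local [ -37.  -160.3] z 60.5 F [ 0.8 -1.3 -4.5]
shift [-0.099 -0.303 -0.015] turn [0.0002 0.0002 0.0004] local [ -37.  -160.3] z 60.5 F [ 0.8 -1.3 -4.5]
```

Request:
move_arm([
  [-0.035,-0.06,-0.015,0,0,0,-1],
  [-0.065,-0.13,-0.015,0,0,0,-1],
  [-0.085,-0.2,-0.015,0,0,0,-1],
  [-0.095,-0.26,-0.015,0,0,0,-1],
  [-0.099,-0.29,-0.015,0,0,0,-1],
  [-0.099,-0.295,-0.015,0,0,0,-1],
  [-0.099,-0.295,-0.015,0,0,0,-1],
])

```text
t: 11.85
tool_pos: [0.4764, -0.0585, 0.062]
orientation: [-3.138, 0.157, 0.004]
force: [-5.1, -0.1, -1.3]
opening: 0.0099
```

```bash
python3 -c "
from h import *
to([*G(-.047,-.130),.062],-5.83)"
```

```text
shift [ 0.008 -0.002  0.   ] turn [-0.      0.0008  0.0006] local [ -47.8 -130.2] z 62.0 F [-5.1 -0.1 -1.3]
```

Request:
move_arm([
  [0.005,0,0,0,0,0,-0.4],
  [0.005,0,0,0,0,0,-0.3],
  [0.005,0,0,0,0,0,-0.3],
  [0,0,-0.4,0,0,0,-0.3],
  [0,0,-0.7,0,0,0,-0.3],
  [-0.5,0,-0.7,0,0,0,-0.3],
  [-1,0,-0.7,0,0,0,-0.3],
  [-1,0,-0.7,0,0,0,-0.3],
])

```text
t: 12.65
tool_pos: [0.3726, -0.0479, 0.1309]
orientation: [3.137, -0.157, -0.003]
force: [1.0, -0.5, -0.7]
opening: 0.0325
```

```bash
python3 -c "
from h import *
import pickle
c=read_camera('top');s=read_camera('side');pickle.dump((c,s),open('c1.pkl','wb'))
crop(s['frame'],260,170,60,55,10,'pics/s8.png')
crop(c['frame'],255,180,65,60,10,'pics/t8.png')
to([*G(-.1,-.13),.12],-5.83)"; python3 ang.py
```

```text
shift [ 0.466 -0.008  0.133] turn [ 0.0003 -0.0011  0.0003] local [-146.7 -130.9] z 133.1 F [ 0.4 -0.1  1.4]
t 0.016 0.022 [(np.float64(0.2), 586)]
t 0.022 0.028 [(np.float64(-0.0), 279)]
t 0.028 0.034 [(np.float64(-0.9), 436)]
t 0.032 0.037 [(np.float64(-1.4), 662)]
t 0.035 0.0405 [(np.float64(-6.4), 1479)]
s 0.016 0.022 [(np.float64(-7.3), 1769)]
s 0.022 0.028 [(np.float64(-5.9), 1806)]
s 0.028 0.034 [(np.float64(-6.2), 2110)]
s 0.032 0.037 [(np.float64(-4.8), 1103)]
s 0.035 0.0405 [(np.float64(-4.1), 1001)]
[ -35.66810867 -161.41196375]
```

View pics/s8.png

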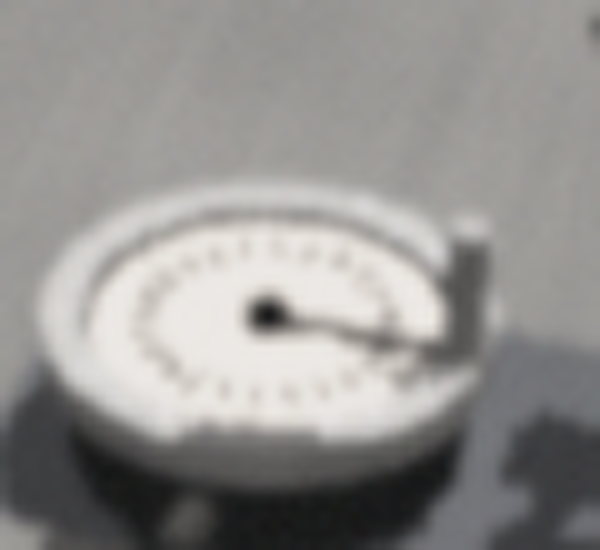

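View pics/t8.png

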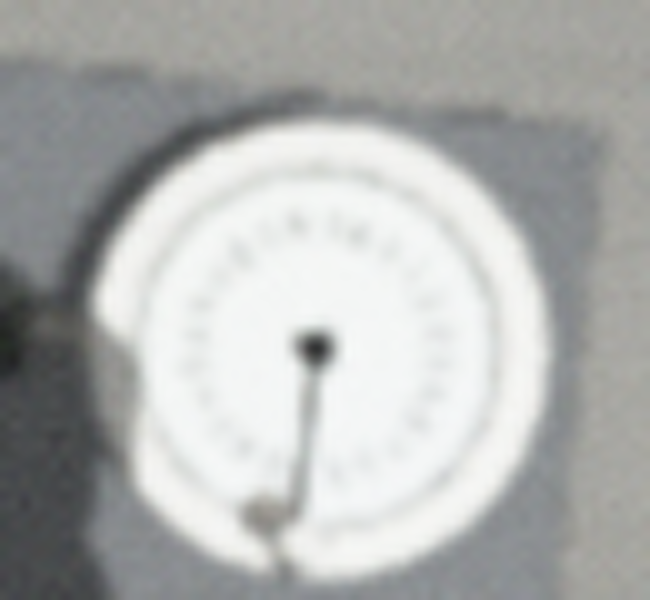

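View pics/pol_t.png

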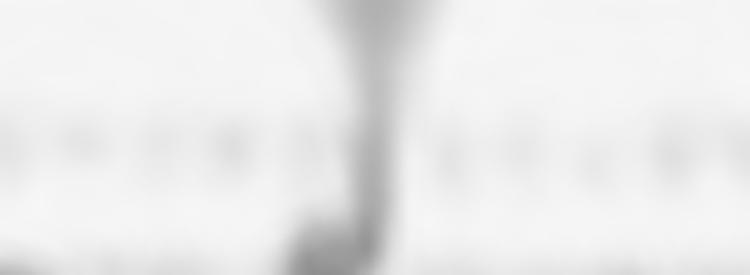

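```bash
python3 - <<'E'
from h import *
import pickle
c,s=pickle.load(open('c1.pkl','rb'))
for n,k,x0,y0 in(("top",c,255,180),("side",s,260,170)):
    R,_=cv2.Rodrigues(np.array(k["rvec"]));print(n,"cam",-R.T@np.array(k["tvec"]))
    for nm,r,z in(("ctr",0,.05),("tip36",.036,.05),("mark42",.042,.05),("postbase",.047,.05),("posttop",.047,.085)):
        print(nm,np.round((proj(k,[*G(-r,-.13),z])[0]-[x0,y0]+.5)*10))
E
```

```text
top cam [ 0.41970666 -0.02088512  1.03575779]
ctr [316. 347.]
tip36 [299. 502.]
mark42 [297. 528.]
postbase [294. 549.]
posttop [300. 540.]
side cam [0.35869515 0.62103142 0.55629093]
ctr [271. 310.]
tip36 [421. 342.]
mark42 [446. 348.]
postbase [468. 352.]
posttop [474. 224.]
```

```bash
cat > ridge.py <<'E'
from h import *
import pickle,sys
c,s=pickle.load(open(sys.argv[1] if len(sys.argv)>1 else 'c1.pkl','rb'))
fs=cv2.cvtColor(s["frame"],cv2.COLOR_RGB2GRAY).astype(float);ft=cv2.cvtColor(c["frame"],cv2.COLOR_RGB2GRAY).astype(float)
print("side")
for u in range(288,306):
    v=fs[196:212,u]; w=np.clip(np.percentile(v,70)-15-v,0,None); k=np.argmax(w); sl=slice(max(0,k-2),k+3); vv=196+(np.arange(16)[sl]*w[sl]).sum()/w[sl].sum()
    p=L(onz(s,(u,vv),.05))-[0,-.13]; print(u,round(vv,2),int(w[k]),"r %.1f ang %.1f"%(np.hypot(*p)*1e3,np.rad2deg(np.arctan2(-p[1],-p[0]))))
print("top")
for v in range(218,238):
    a=ft[v,276:296]; w=np.clip(np.percentile(a,60)-8-a,0,None); k=np.argmax(w); sl=slice(max(0,k-1),k+2); uu=276+(np.arange(20)[sl]*w[sl]).sum()/w[sl].sum()
    p=L(onz(c,(uu,v),.05))-[0,-.13]; print(v,round(uu,2),int(w[k]),"r %.1f ang %.1f"%(np.hypot(*p)*1e3,np.rad2deg(np.arctan2(-p[1],-p[0]))), a[2:14].astype(int))
E
python3 ridge.py
```

```text
side
288 201.31 119 r 4.6 ang -25.3
289 201.82 86 r 7.6 ang -23.5
290 202.04 67 r 9.9 ang -18.1
291 202.06 55 r 11.8 ang -11.4
292 202.16 47 r 13.9 ang -7.8
293 202.48 43 r 16.5 ang -8.0
294 202.85 64 r 19.1 ang -8.5
295 203.12 69 r 21.6 ang -8.1
296 203.49 68 r 24.2 ang -8.5
297 203.87 84 r 26.8 ang -8.9
298 203.63 95 r 28.4 ang -5.1
299 203.71 74 r 30.6 ang -3.8
300 204.22 60 r 33.4 ang -5.3
301 204.84 59 r 36.4 ang -7.2
302 205.27 83 r 39.1 ang -7.8
303 205.22 78 r 41.0 ang -6.1
304 204.79 51 r 42.4 ang -2.7
305 198.61 10 r 43.0 ang 30.2
top
218 285.65 52 r 9.0 ang -0.4 [245 245 244 245 245 245 238 200 185 233 245 245]
219 285.52 51 r 11.3 ang -0.5 [245 245 245 245 245 245 235 190 186 237 245 245]
220 285.45 52 r 13.6 ang -0.1 [245 245 244 245 245 244 234 185 187 236 246 245]
221 285.37 52 r 15.9 ang 0.2 [241 244 244 245 244 244 231 184 194 237 245 246]
222 285.37 47 r 18.2 ang 0.9 [238 241 244 244 245 243 234 189 204 241 246 245]
223 285.24 43 r 20.5 ang 0.6 [236 236 240 244 245 244 232 192 216 242 244 244]
224 285.16 41 r 22.8 ang 0.7 [234 224 233 241 241 240 229 192 220 241 244
[... 341 characters left out ...]
4.6 ang -1.5 [235 229 210 199 208 202 172 189 237 244 243 242]
230 283.82 70 r 36.9 ang -2.1 [216 190 164 167 168 170 157 199 237 245 245 243]
231 280.1 79 r 41.2 ang -13.4 [215 169 146 148 154 155 162 210 237 239 239 235]
232 281.02 78 r 42.8 ang -9.7 [231 183 152 142 147 175 201 226 233 228 226 226]
233 281.14 68 r 44.9 ang -8.6 [238 219 190 161 166 206 231 238 234 227 228 236]
234 281.87 49 r 46.8 ang -5.9 [240 237 229 198 182 211 235 239 239 234 237 244]
235 282.28 43 r 48.8 ang -4.2 [227 232 233 217 185 191 221 234 239 240 242 244]
236 282.9 54 r 50.9 ang -2.2 [180 194 214 206 171 151 182 213 230 237 236 238]
237 283.0 29 r 53.1 ang -1.6 [146 154 168 165 156 135 156 187 204 213 208 206]
```

Request:
move_arm([
  [0.1,-0.5,-0.1,0,0,-0.5,0.3],
  [0.2,-0.9,-0.1,0,0,-0.5,0.3],
  [0.3,-1,-0.1,0,0,-0.5,0.3],
  [0.4,-1,-0.1,0,0,-0.5,0.3],
  [0.6,-1,-0.1,0,0,-0.5,0.3],
  [0.9,-1,-0.1,0,0,-0.5,0.3],
  [0.9,-1,-0.1,0,0,-0.5,0.3],
  [0.9,-1,-0.1,0,0,-0.5,0.3],
])

```text
t: 13.55
tool_pos: [0.4798, 0.0414, 0.142]
orientation: [2.673, 1.65, -0.001]
force: [-0.1, -0.1, -0.5]
opening: 0.0606
```

```bash
python3 -c "
from h import *
to([*G(.002,-.001),.1],84.17)
import pickle
c,s=pickle.load(open('c1.pkl','rb'));print(L(onz(c,(190+202.5/5-.4,170+182/5-.4),.072)))
"
```

```text
shift [0.477 0.424 0.42 ] turn [-1.000e-04  2.000e-04 -1.156e-01] local [-54.6 -30.5] z 142.0 F [-0.1 -0.1 -0.5]
[ 0.00216258 -0.00202643]
```

Request:
move_arm([
  [0.24,0.21,0.1,0,0,-0.116,0.3],
  [0.47,0.42,0.2,0,0,-0.116,0.3],
  [0.477,0.424,0.4,0,0,-0.116,0.3],
  [0.477,0.424,0.4,0,0,-0.116,0.3],
])

```text
t: 13.95
tool_pos: [0.5367, 0.065, 0.0989]
orientation: [-2.333, -2.099, 0.007]
force: [-0.8, -0.3, -0.2]
opening: 0.0605
```

```bash
python3 -c "
from h import *
to([*G(.0015,-.001),.046],84.17)
"
```

```text
shift [0.003 0.021 0.529] turn [-0.0017  0.0004 -0.0011] local [-0.4 -1.3] z 98.9 F [-0.8 -0.3 -0.2]
```

Request:
move_arm([
  [0,0.02,0.25,-0.002,0,-0.001,0.3],
  [0,0.02,0.5,-0.002,0,-0.001,0.3],
  [0,0.02,0.53,-0.002,0,-0.001,0.3],
  [0,0.02,0.53,-0.002,0,-0.001,0.3],
  [0,0.02,0.53,-0.002,0,-0.001,0.3],
])

```text
t: 14.45
tool_pos: [0.5403, 0.0643, 0.0511]
orientation: [2.33, 2.098, 0.008]
force: [0.0, -1.1, 0.5]
opening: 0.0606
```

```bash
python3 -c "
from h import *
to([*G(.0015,-.001),.046],84.17)
s=read_camera('side');crop(s['frame'],220,140,140,150,4,'pics/s9.png')
"
```

```text
shift [ 0.005 -0.018  0.051] turn [ 0.0026  0.0001 -0.0009] local [ 3.2 -1.5] z 51.1 F [ 0.  -1.1  0.5]
```

View pics/s9.png

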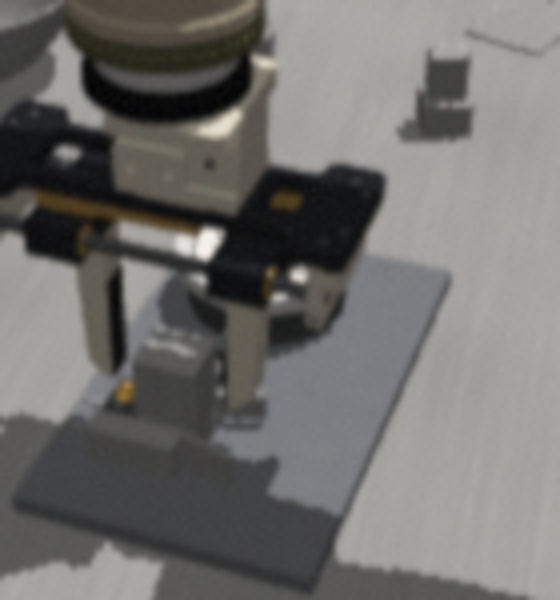

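Request:
move_arm([
  [0,-0.018,0.04,0.002,0,0,0.3],
  [0,-0.018,0.04,0.002,0,0,-0.1],
  [0,-0.018,0.04,0.002,0,0,-0.3],
  [0,-0.018,0.04,0.002,0,0,-1],
  [0,-0.018,0.04,0.002,0,0,-1],
], squeeze=20)

```text
t: 15.0
tool_pos: [0.5389, 0.0644, 0.0464]
orientation: [2.331, 2.101, 0.003]
force: [2.6, -1.6, -4.0]
opening: 0.0342
```

```bash
python3 -c "
from h import *
to([*G(.0015,-.001),.046],84.17)
print(read_state()['opening'])
"
```

```text
shift [ 0.006 -0.004  0.004] turn [ 0.0012  0.0002 -0.0006] local [ 1.9 -1.6] z 46.4 F [ 2.6 -1.6 -4. ]
0.03417413413555791
```

Gripped. Lift straight up.

Request:
move_arm([
  [0,0,0,0,0,0,-1],
  [0,0,-0.05,0,0,0,-1],
  [0,0,-0.1,0,0,0,-1],
  [0,0,-0.2,0,0,0,-1],
  [0,0,-0.4,0,0,0,-1],
  [0,0,-0.7,0,0,0,-1],
  [0,0,-0.7,0,0,0,-1],
], squeeze=30)

```text
t: 15.7
tool_pos: [0.5403, 0.0647, 0.1204]
orientation: [2.329, 2.1, 0.008]
force: [1.5, 0.4, -4.3]
opening: 0.034
```

```bash
python3 -c "
from h import *
to([.5955,.3017,.116],84.17)
print(read_state()['opening'])
c=read_camera('top');s=read_camera('side');
import pickle;pickle.dump((c,s),open('c2.pkl','wb'))
crop(s['frame'],140,120,200,150,4,'pics/s10.png')
"
```

```text
shift [2.415 0.304 0.047] turn [ 0.0024 -0.0001 -0.0006] local [ 3.2 -1.2] z 120.4 F [ 1.5  0.4 -4.3]
0.03401807022917369
```

View pics/s10.png

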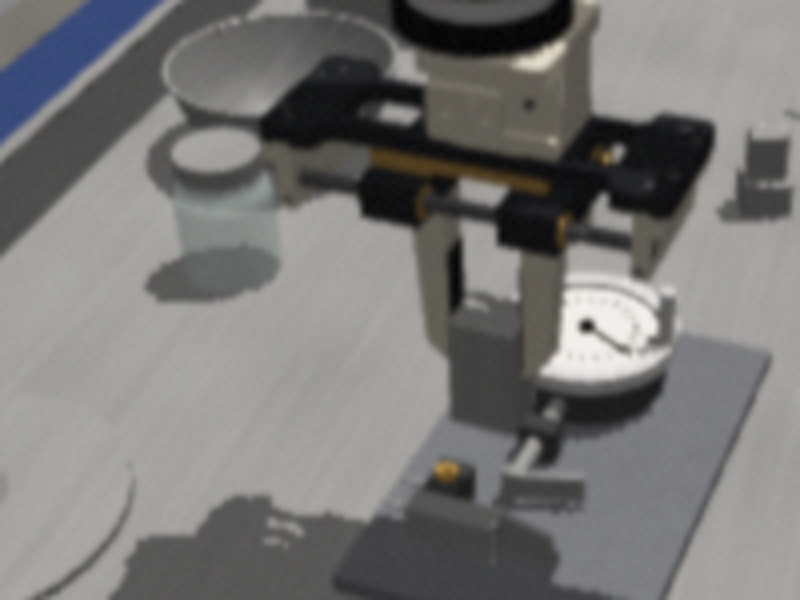

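```bash
sed -i 's/"c1.pkl"/(sys.argv[1] if len(sys.argv)>1 else "c1.pkl")/' ang.py; python3 ang.py c2.pkl
```

```text
t 0.016 0.022 [(np.float64(-26.1), 513)]
t 0.022 0.028 [(np.float64(-26.5), 478)]
t 0.028 0.034 [(np.float64(-27.9), 399)]
t 0.032 0.037 [(np.float64(-27.8), 140)]
t 0.035 0.0405 [(np.float64(-8.0), 1062)]
s 0.016 0.022 [(np.float64(-35.2), 1754)]
s 0.022 0.028 [(np.float64(-33.0), 1122)]
s 0.028 0.034 [(np.float64(-30.9), 1824)]
s 0.032 0.037 [(np.float64(-30.6), 996)]
s 0.035 0.0405 [(np.float64(-3.5), 511)]
[ -35.66810867 -161.41196375]
```

View pics/pol_s.png

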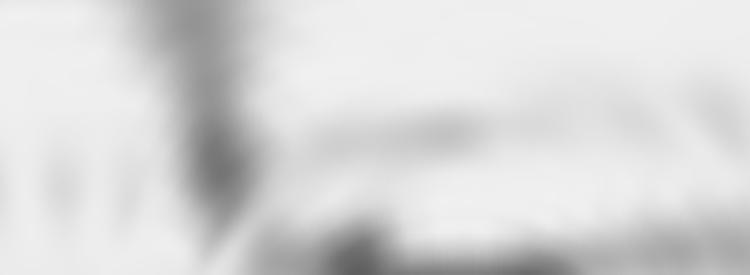

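View pics/pol_t.png

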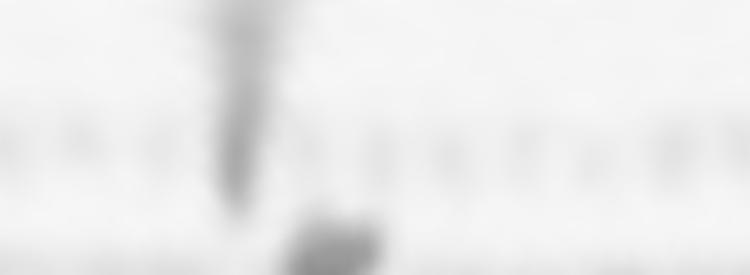

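Request:
move_arm([
  [0.5,0.06,0,0,0,0,-1],
  [1,0.12,0,0,0,0,-1],
  [1,0.12,0,0,0,0,-1],
])

```text
t: 16.1
tool_pos: [0.5586, 0.1679, 0.1131]
orientation: [-2.328, -2.106, 0.001]
force: [-0.9, -1.0, -4.5]
opening: 0.0341
```

Request:
move_arm([
  [0.5,0.06,0,0,0,0,-1],
  [1,0.12,0,0,0,0,-1],
  [1,0.12,0,0,0,0,-1],
])

```text
t: 16.4
tool_pos: [0.5805, 0.2661, 0.1122]
orientation: [-2.327, -2.106, 0.003]
force: [0.1, -1.6, -5.0]
opening: 0.0337
```

```bash
python3 -c "
from h import *
to([.5955,.3017,.038],84.17)
c=read_camera('top');s=read_camera('side');
import pickle;pickle.dump((c,s),open('c3.pkl','wb'))
crop(s['frame'],120,180,200,150,4,'pics/s11.png')
"; python3 ang.py c3.pkl
```

```text
shift [0.369 0.117 0.742] turn [-0.001  -0.0001  0.0007] local [ 22.7 203.2] z 112.2 F [ 0.1 -1.6 -5. ]
t 0.016 0.022 [(np.float64(-26.2), 422)]
t 0.022 0.028 [(np.float64(-26.3), 380)]
t 0.028 0.034 [(np.float64(-27.8), 341)]
t 0.032 0.037 [(np.float64(-28.0), 108)]
t 0.035 0.0405 [(np.float64(-8.1), 894)]
s 0.016 0.022 [(np.float64(-35.2), 1632)]
s 0.022 0.028 [(np.float64(-33.0), 1071)]
s 0.028 0.034 [(np.float64(-30.9), 1806)]
s 0.032 0.037 [(np.float64(-30.6), 979)]
s 0.035 0.0405 [(np.float64(-3.4), 507)]
[ -35.66810867 -161.41196375]
```

View pics/s11.png

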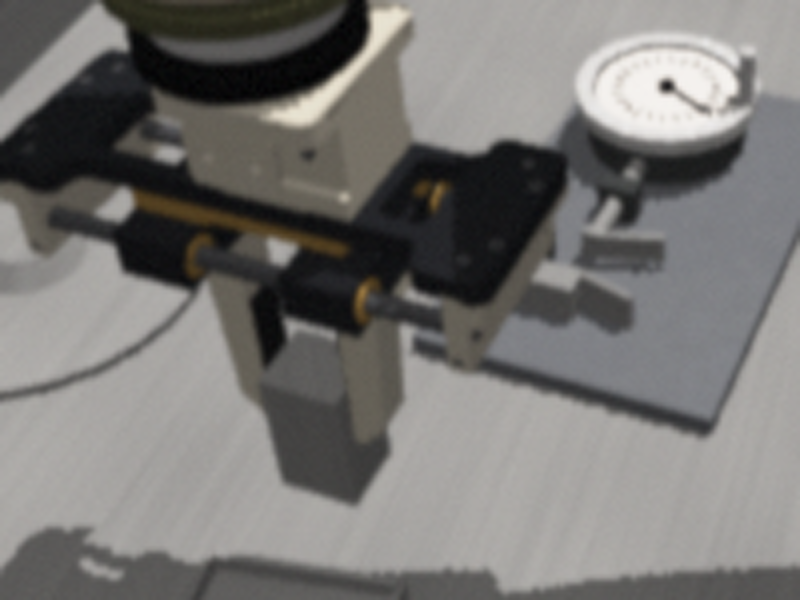

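View pics/pol_t.png

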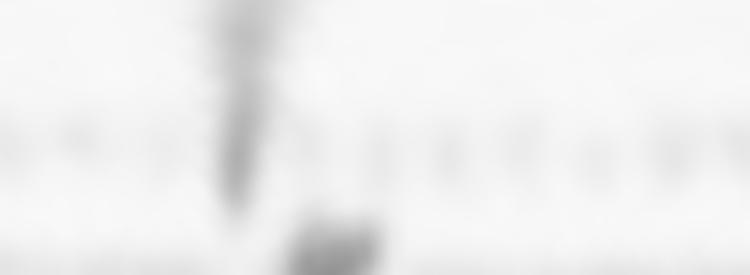

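Request:
move_arm([
  [0.25,0.1,0.2,0,0,0,-1],
  [0.36,0.12,0.5,0,0,0,-1],
  [0.36,0.12,0.65,0,0,0,-1],
  [0.36,0.12,0.65,0,0,0,-1],
  [0.36,0.12,0.65,0,0,0,-1],
])

```text
t: 17.0
tool_pos: [0.597, 0.294, 0.0499]
orientation: [2.334, 2.102, -0.004]
force: [-0.1, 0.0, -4.3]
opening: 0.0336
```

```bash
python3 -c "
from h import *
to([.5955,.3017,.038],84.17)
c=read_camera('top');s=read_camera('side');
crop(s['frame'],120,250,150,120,5,'pics/s12.png')
crop(c['frame'],100,140,100,100,6,'pics/t12.png')
"
```

```text
shift [ 0.075 -0.022  0.119] turn [-0.0004  0.0006 -0.0009] local [ 36.3 232.7] z 49.9 F [-0.1  0.  -4.3]
```

View pics/s12.png

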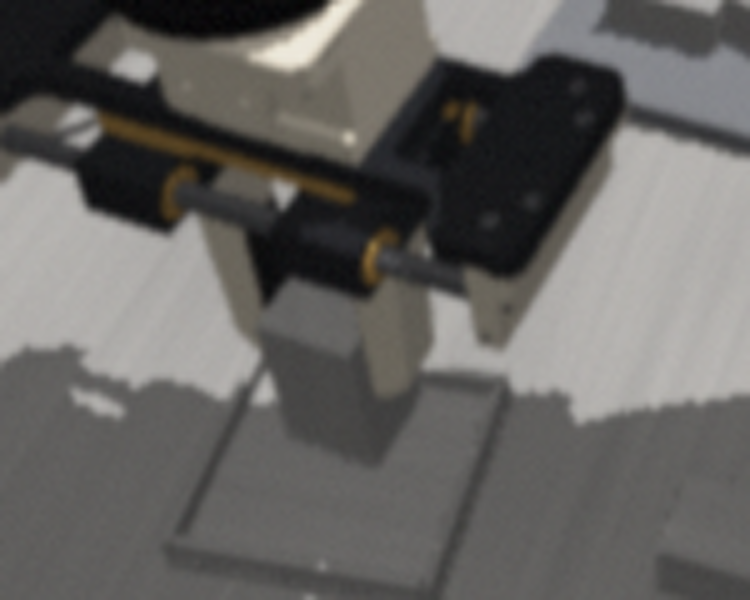

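Request:
move_arm([
  [0.05,-0.02,0,0,0,0,-1],
  [0.1,-0.02,0.05,0,0,0,-1],
  [0.1,-0.02,0.09,0,0,0,-1],
  [0.1,-0.02,0.1,0,0,0,-1],
  [0.1,-0.02,0.11,0,0,0,-1],
])

```text
t: 17.6
tool_pos: [0.5962, 0.3056, 0.0387]
orientation: [2.333, 2.104, -0.002]
force: [-1.3, -0.1, -4.7]
opening: 0.0338
```

Request:
move_arm([
  [0,0,0.01,0,0,0,-1],
  [0,0,0.01,0,0,0,-1],
])

```text
t: 17.8
tool_pos: [0.5966, 0.3057, 0.0384]
orientation: [2.333, 2.103, -0.001]
force: [-1.2, 0.2, -2.1]
opening: 0.0336
```

Request:
move_arm([
  [0,0,0.006,0,0,0,-1],
  [0,0,0.006,0,0,0,-0.15],
  [0,0,0.006,0,0,0,0.1],
  [0,0,0.006,0,0,0,0.2],
  [0,0,-0.3,0,0,0,0.2],
  [0,0,-0.8,0,0,0,0.2],
  [0,0,-1,0,0,0,0.2],
])

```text
t: 18.5
tool_pos: [0.5988, 0.3068, 0.1438]
orientation: [2.331, 2.102, 0.01]
force: [-0.0, 0.0, 0.6]
opening: 0.0555
```

```bash
python3 -c "
from h import *
import pickle
to([.456,-.299,.138],-5.83)
c=read_camera('top');s=read_camera('side');pickle.dump((c,s),open('c4.pkl','wb'))
crop(s['frame'],120,250,150,120,5,'pics/s13.png')
crop(c['frame'],365,165,60,100,6,'pics/t13.png')
crop(s['frame'],260,135,100,60,8,'pics/s14.png')
"
```

```text
shift [-6.173 -0.795  0.037] turn [ 0.0008 -0.0022  0.4994] local [ 36.9 245.6] z 143.8 F [-0.   0.   0.6]
```

View pics/s13.png

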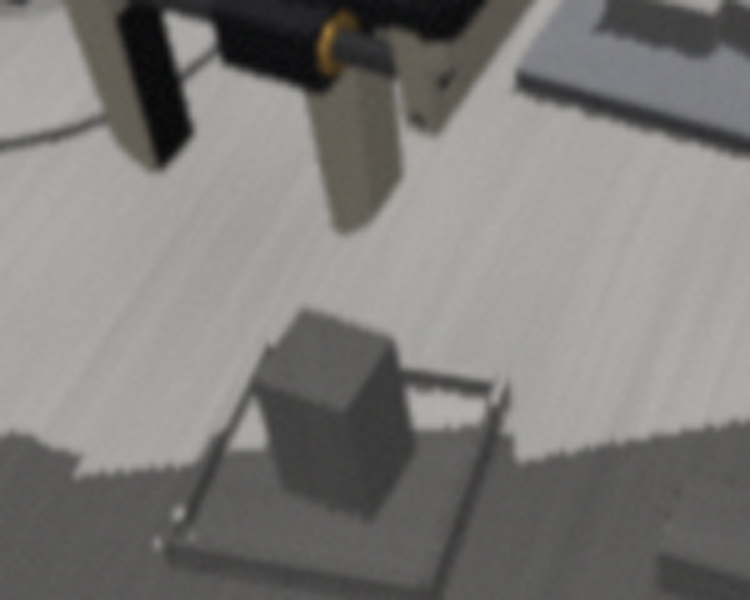

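View pics/t13.png

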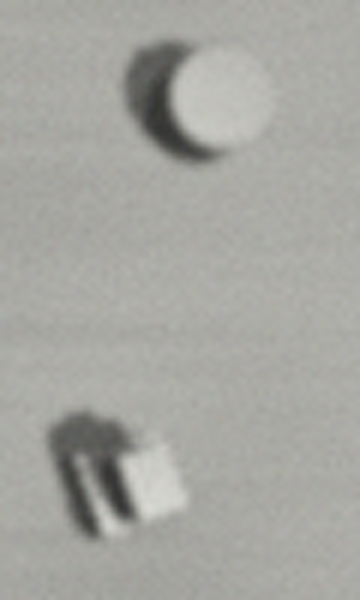

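View pics/s14.png

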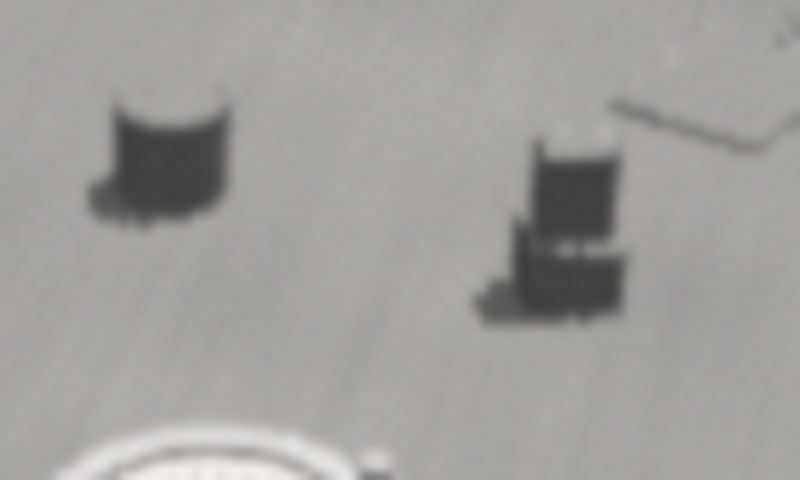

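```bash
python3 - <<'E'
from h import *
import pickle
c,s=pickle.load(open('c4.pkl','rb'))
g=cv2.cvtColor(c["frame"],cv2.COLOR_RGB2GRAY)
x0,y0=368,228
b=cv2.resize(g[y0:y0+30,x0:x0+35],None,fx=16,fy=16,interpolation=cv2.INTER_CUBIC)
print(np.median(b),b.max())
for th in(182,190,196,202):
    m=(b>th).astype(np.uint8)
    cs,_=cv2.findContours(m,cv2.RETR_EXTERNAL,cv2.CHAIN_APPROX_NONE);cs=[k for k in cs if cv2.contourArea(k)>3000]
    for k in cs:
        w=np.array([onz(c,(x0+(p[0][0]+.5)/16-.5,y0+(p[0][1]+.5)/16-.5),.06)[:2] for p in k],np.float32)
        r=cv2.minAreaRect(w);print(th,[np.round(q,4) for q in r],cv2.boxPoints(r).round(4).tolist())
cv2.imwrite("pics/b.png",b)
# side: top face neck edge
E
```

```text
168.0 216
182 [array([ 0.4568, -0.2993]), array([0.0304, 0.0193]), np.float64(19.6336)] [[0.4392000138759613, -0.2953000068664551], [0.4456999897956848, -0.31349998712539673], [0.47429999709129333, -0.30329999327659607], [0.46779999136924744, -0.2851000130176544]]
190 [array([ 0.4548, -0.2996]), array([0.0248, 0.018 ]), np.float64(20.3956)] [[0.4399999976158142, -0.2955000102519989], [0.4462999999523163, -0.3124000132083893], [0.46959999203681946, -0.3037000000476837], [0.4632999897003174, -0.28679999709129333]]
196 [array([ 0.4545, -0.2994]), array([0.0232, 0.017 ]), np.float64(20.9144)] [[0.4406000077724457, -0.2955999970436096], [0.4465999901294708, -0.31150001287460327], [0.4684000015258789, -0.30320000648498535], [0.46230000257492065, -0.2872999906539917]]
202 [array([ 0.454 , -0.2999]), array([0.0205, 0.0159]), np.float64(18.1264)] [[0.44179999828338623, -0.2955000102519989], [0.44670000672340393, -0.31060001254081726], [0.46619999408721924, -0.3043000102043152], [0.4611999988555908, -0.2890999913215637]]
```

View pics/b.png

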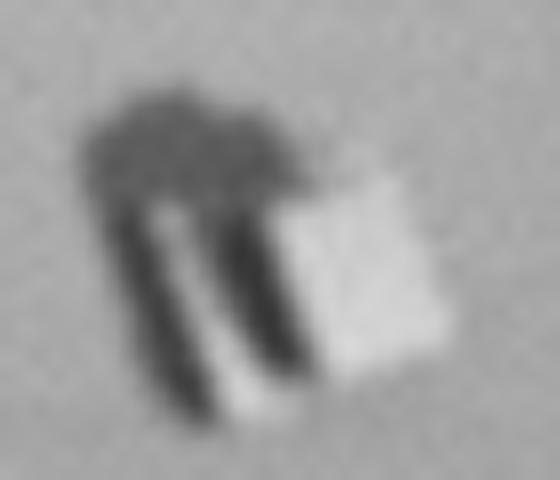

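Request:
move_arm([
  [-0.5,-0.06,0,0,0,0,0.2],
  [-1,-0.13,0,0,0,0,0.2],
  [-1,-0.13,0,0,0,0,0.2],
])

```text
t: 18.9
tool_pos: [0.5708, 0.2025, 0.1354]
orientation: [-2.337, -2.099, 0.01]
force: [0.4, -0.2, -0.7]
opening: 0.0557
```

Request:
move_arm([
  [-0.5,-0.06,0,0,0,0,0.2],
  [-1,-0.13,0,0,0,0,0.2],
])

```text
t: 19.1
tool_pos: [0.5493, 0.1099, 0.1369]
orientation: [-2.331, -2.105, 0.002]
force: [-0.0, -0.7, 0.1]
opening: 0.0557
```

Request:
move_arm([
  [-0.5,-0.06,0,0,0,0,0.2],
  [-1,-0.13,0,0,0,0,0.2],
])

```text
t: 19.3
tool_pos: [0.5261, 0.0117, 0.1374]
orientation: [-2.333, -2.104, 0.002]
force: [-0.1, -0.7, 0.7]
opening: 0.056
```

Request:
move_arm([
  [-0.5,-0.06,0,0,0,0.1,0.2],
  [-1,-0.13,0,0,0,0.1,0.2],
])

```text
t: 19.5
tool_pos: [0.5031, -0.0857, 0.1376]
orientation: [2.626, 1.724, -0.001]
force: [1.2, -0.4, 0.4]
opening: 0.0557
```

```bash
python3 -c "
from h import *
to([.456,-.2993,.12],19)"
```

```text
shift [-2.147  0.418  0.177] turn [-0.000e+00  2.000e-04  2.642e-01] local [ -18.5 -154.5] z 137.6 F [ 1.2 -0.4  0.4]
```

Request:
move_arm([
  [-0.5,0.1,0,0,0,0.13,0.2],
  [-1,0.2,0,0,0,0.13,0.2],
  [-1,0.2,0,0,0,0.13,0.2],
])

```text
t: 19.8
tool_pos: [0.4815, -0.1892, 0.1378]
orientation: [2.923, 1.146, -0.003]
force: [0.3, 0.9, -0.4]
opening: 0.0559
```

```bash
python3 -c "
from h import *
to([.456,-.2993,.12],19)"
```

```text
shift [-0.936  0.634  0.18 ] turn [0.0005 0.0006 0.1323] local [ -29.4 -259.7] z 137.8 F [ 0.3  0.9 -0.4]
```

Request:
move_arm([
  [-0.45,0.3,0,0,0,0.132,0.2],
  [-0.9,0.6,0,0,0,0.132,0.2],
  [-0.93,0.63,0.1,0,0,0.132,0.2],
  [-0.93,0.63,0.15,0,0,0.132,0.2],
])

```text
t: 20.2
tool_pos: [0.458, -0.2953, 0.122]
orientation: [-3.096, -0.529, 0.002]
force: [-0.3, 0.6, 0.5]
opening: 0.0557
```

```bash
python3 -c "
from h import *
to([.456,-.2993,.034],19)
c=read_camera('top');s=read_camera('side')
crop(c['frame'],350,200,80,80,6,'pics/t15.png')
crop(s['frame'],260,100,120,80,6,'pics/s15.png')"
```

```text
shift [-0.03   0.031  0.88 ] turn [-0.0002  0.0004  0.0023] local [ -42.1 -367.7] z 122.0 F [-0.3  0.6  0.5]
```

View pics/s15.png

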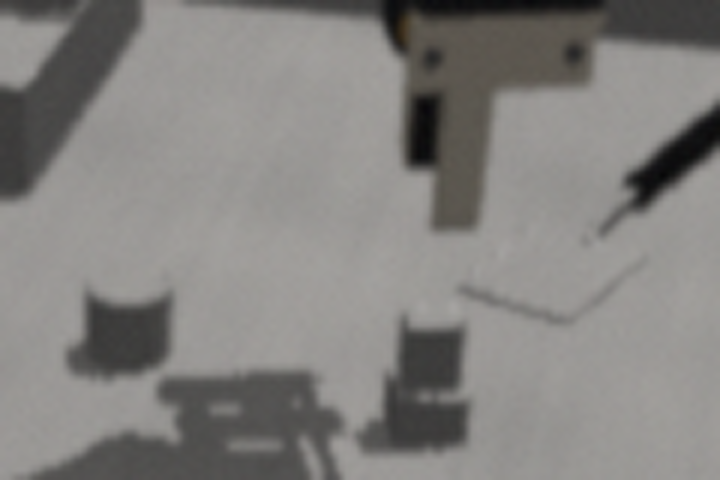

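Request:
move_arm([
  [-0.03,0.03,0.4,0,0,0.002,0.2],
  [-0.03,0.03,0.8,0,0,0.002,0.2],
  [-0.03,0.03,0.87,0,0,0.002,0.2],
  [-0.03,0.03,0.87,0,0,0.002,0.2],
  [-0.03,0.03,0.87,0,0,0.002,0.2],
])

```text
t: 20.8
tool_pos: [0.4586, -0.2977, 0.0386]
orientation: [3.094, 0.531, 0.002]
force: [0.6, 0.5, 0.4]
opening: 0.0554
```

```bash
python3 -c "
from h import *
to([.456,-.2993,.034],19)
s=read_camera('side')
crop(s['frame'],300,120,60,50,10,'pics/s16.png')"
```

```text
shift [-0.029  0.006  0.046] turn [ 0.0007 -0.0003  0.0026] local [ -41.3 -370. ] z 38.6 F [0.6 0.5 0.4]
```

View pics/s16.png

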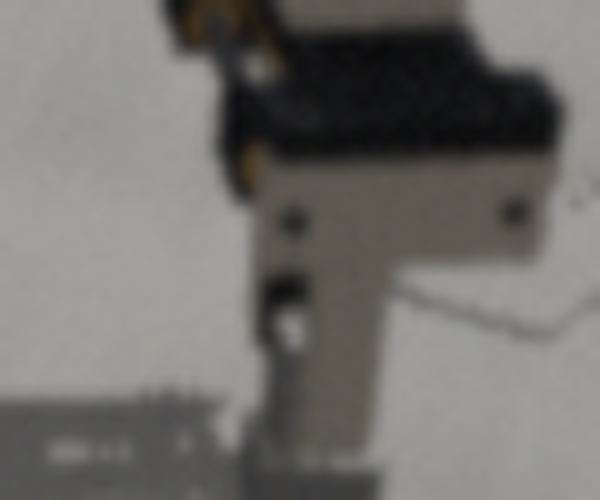

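Request:
move_arm([
  [-0.01,0.006,0.045,0,0,0.002,0.2],
  [-0.01,0.006,0.045,0,0,0.002,-0.3],
  [-0.01,0.006,0.045,0,0,0.002,-0.5],
  [-0.01,0.006,0.045,0,0,0.002,-1],
  [-0.01,0.006,0.045,0,0,0.002,-1],
  [-0.01,0.006,0.045,0,0,0.002,-1],
], squeeze=25)

```text
t: 21.45
tool_pos: [0.4565, -0.2987, 0.0322]
orientation: [3.098, 0.518, -0.0]
force: [0.6, -3.3, 1.8]
opening: 0.0205
```

```bash
python3 -c "
from h import *
to([.456,-.2993,.034],19)
print(read_state()['opening'])"
```

```text
shift [-0.007  0.004 -0.018] turn [ 0.0003  0.0001 -0.    ] local [ -43.2 -371.2] z 32.2 F [ 0.6 -3.3  1.8]
0.020479734496649228
```

Request:
move_arm([
  [0,0,0,0,0,0,-1],
  [0,0,-0.2,0,0,0,-1],
  [0,0,-0.6,0,0,0,-1],
  [0,0,-1,0,0,0,-1],
  [0,0,-1,0,0,0,-1],
], squeeze=30)

```text
t: 21.95
tool_pos: [0.4595, -0.3008, 0.1384]
orientation: [3.091, 0.517, 0.01]
force: [1.9, -0.5, -4.3]
opening: 0.0197
```

```bash
python3 -c "
from h import *
to([*G(-.075,-.001),.15],-5.83)
print(read_state()['opening'])"
```

```text
shift [ 1.246 -3.522 -0.14 ] turn [ 0.0024 -0.0021  0.1379] local [ -40.1 -373. ] z 138.4 F [ 1.9 -0.5 -4.3]
0.019682493267739038
```

Request:
move_arm([
  [0.17,-0.5,-0.15,0,0,0.07,-1],
  [0.34,-1,-0.15,0,0,0.138,-1],
  [0.34,-1,-0.15,0,0,0.138,-1],
])

```text
t: 22.25
tool_pos: [0.4551, -0.1887, 0.1455]
orientation: [-3.135, 0.166, 0.004]
force: [0.4, -1.1, -3.8]
opening: 0.0195
```

```bash
python3 -c "
from h import *
to([*G(-.075,-.001),.15],-5.83)"
```

```text
shift [-0.203 -2.609 -0.039] turn [-0.0007  0.0008 -0.0013] local [ -55.8 -262. ] z 145.5 F [ 0.4 -1.1 -3.8]
```

Request:
move_arm([
  [-0.06,-0.5,0,0,0,0,-1],
  [-0.1,-1,0,0,0,0,-1],
])

```text
t: 22.45
tool_pos: [0.455, -0.0917, 0.1453]
orientation: [3.137, -0.164, -0.004]
force: [1.0, 0.9, -3.9]
opening: 0.0198
```

Request:
move_arm([
  [-0.06,-0.5,0,0,0,0,-1],
  [-0.1,-1,0,0,0,0,-1],
])

```text
t: 22.65
tool_pos: [0.455, 0.0089, 0.1453]
orientation: [3.137, -0.161, -0.004]
force: [1.5, -0.3, -3.7]
opening: 0.0199
```

Request:
move_arm([
  [0,-0.4,0,0,0,0,-1],
  [0,-0.58,0,0,0,0,-1],
  [0,-0.58,0,0,0,0,-1],
  [0,-0.58,0.3,0,0,0,-1],
  [0,-0.58,0.3,0,0,0,-1],
])

```text
t: 23.15
tool_pos: [0.4589, 0.0641, 0.1123]
orientation: [3.136, -0.16, -0.013]
force: [-1.8, -0.1, -5.3]
opening: 0.0194
```

```bash
python3 -c "
from h import *
to([*G(-.072,-.0015),.054],-5.83)
print(read_state()['opening'])
c=read_camera('top');s=read_camera('side')
crop(c['frame'],170,170,120,100,6,'pics/t17.png')
crop(s['frame'],220,140,140,150,4,'pics/s17.png')"
```

```text
shift [ 0.062 -0.087  0.582] turn [ 0.0007  0.0025 -0.0001] local [-77.7 -10.1] z 112.3 F [-1.8 -0.1 -5.3]
0.01939623480345948
```

View pics/s17.png

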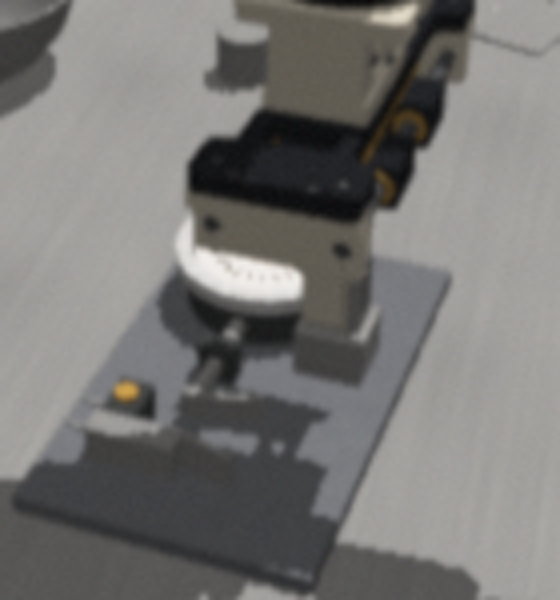

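Request:
move_arm([
  [0.06,-0.087,0.2,0,0.002,0,-1],
  [0.06,-0.087,0.45,0,0.002,0,-1],
  [0.06,-0.087,0.57,0,0.002,0,-1],
  [0.06,-0.087,0.57,0,0.002,0,-1],
  [0.06,-0.087,0.57,0,0.002,0,-1],
])

```text
t: 23.75
tool_pos: [0.4697, 0.0724, 0.0607]
orientation: [3.136, -0.161, 0.01]
force: [0.1, -0.4, -4.6]
opening: 0.0199
```

```bash
python3 -c "
from h import *
to([*G(-.072,-.0013),.0445],-5.83)"
```

```text
shift [-0.043  0.006  0.162] turn [ 0.0002 -0.0021 -0.0002] local [-67.8  -0.7] z 60.7 F [ 0.1 -0.4 -4.6]
```

Request:
move_arm([
  [-0.04,0.006,0.05,0,-0.002,0,-1],
  [-0.04,0.006,0.1,0,-0.002,0,-1],
  [-0.04,0.006,0.13,0,-0.002,0,-1],
  [-0.04,0.006,0.14,0,-0.002,0,-1],
  [-0.04,0.006,0.14,0,-0.002,0,-1],
])

```text
t: 24.25
tool_pos: [0.4652, 0.0726, 0.0457]
orientation: [3.137, -0.16, -0.001]
force: [0.6, 0.4, -3.7]
opening: 0.0202
```

Request:
move_arm([
  [0,0,0.005,0,0,0,-1],
  [0,0,0.01,0,0,0,-1],
  [0,0,0.01,0,0,0,-1],
])

```text
t: 24.55
tool_pos: [0.4654, 0.0726, 0.0449]
orientation: [3.137, -0.16, 0.0]
force: [-0.1, -0.3, -3.9]
opening: 0.0198
```

```bash
python3 -c "
from h import *
to([*G(-.072,-.0013),.0445],-5.83)"
```

```text
shift [0.001 0.004 0.004] turn [ 0.0002 -0.     -0.    ] local [-72.1  -0.9] z 44.9 F [-0.1 -0.3 -3.9]
```

Request:
move_arm([
  [0,0.002,0.005,0,0,0,-1],
  [0,0.002,0.01,0,0,0,-1],
])

```text
t: 24.75
tool_pos: [0.4654, 0.0723, 0.0441]
orientation: [3.137, -0.16, 0.0]
force: [-2.5, -0.8, 3.5]
opening: 0.0197
```

Request:
move_arm([
  [0,0,0.005,0,0,0,-1],
  [0,0,0.005,0,0,0,-1],
])

```text
t: 24.95
tool_pos: [0.4655, 0.0723, 0.0441]
orientation: [3.137, -0.16, 0.0]
force: [-4.9, -0.4, 6.3]
opening: 0.0197
```

Request:
move_arm([
  [0,0,-0.008,0,0,0,-1],
  [0,0,-0.008,0,0,0,-0.5],
  [0,0,-0.008,0,0,0,-0.2],
  [0,0,-0.05,0,0,0,-0.2],
  [0,0,-0.45,0,0,0,-0.2],
  [0,0,-0.6,0,0,0,-0.2],
  [-0.45,0,-0.6,0,0,0,-1],
  [-0.65,0,-0.6,0,0,0,-1],
], squeeze=10)

```text
t: 25.75
tool_pos: [0.3989, 0.0792, 0.1033]
orientation: [3.137, -0.16, -0.002]
force: [-0.0, -0.9, 0.2]
opening: 0.0257
```

```bash
python3 -c "
from h import *
import pickle
to([*G(-.125,-.0013),.03],-5.83)
c=read_camera('top');s=read_camera('side');pickle.dump((c,s),open('c5.pkl','wb'))
crop(c['frame'],190,170,110,100,6,'pics/t18.png')
crop(s['frame'],220,140,140,150,4,'pics/s18.png')"
```

```text
shift [0.14  0.001 0.733] turn [ 0.0002  0.0004 -0.0001] local [-138.9   -1.1] z 103.3 F [-0.  -0.9  0.2]
```

View pics/s18.png

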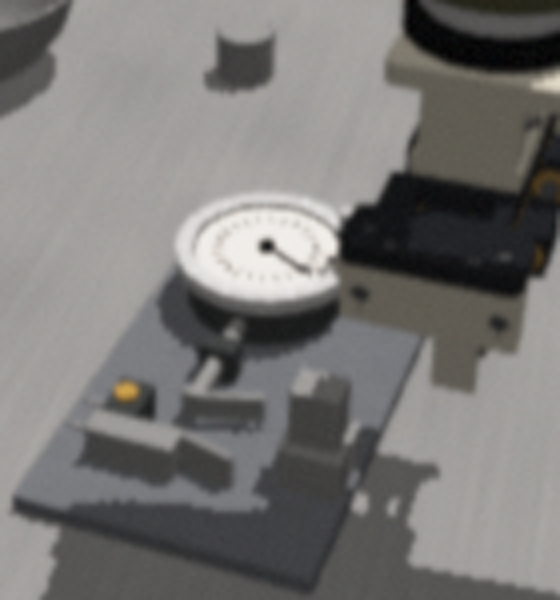

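View pics/t18.png

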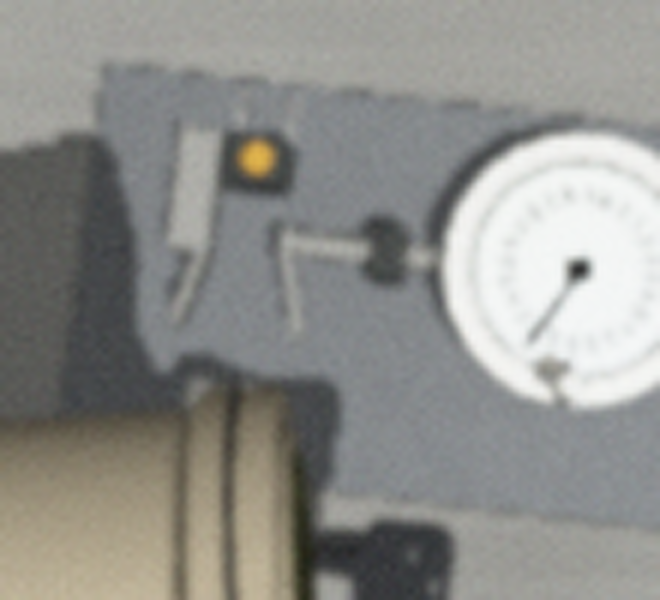

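Request:
move_arm([
  [0.05,0,0.3,0,0.03,0,-1],
  [0.1,0,0.6,0,0.033,0,-1],
  [0.15,0,0.74,0,0.033,0,-1],
  [0.18,0,0.77,0,0.033,0,-1],
  [0.18,0,0.77,0,0.033,0,-1],
])

```text
t: 26.35
tool_pos: [0.4193, 0.077, 0.0267]
orientation: [3.127, -0.16, 0.162]
force: [0.6, 0.5, -0.1]
opening: 0.0007
```

```bash
python3 -c "
from h import *
to([*G(-.098,-.0013),.024],-5.83)
s=read_camera('side')
crop(s['frame'],220,140,140,150,4,'pics/s19.png')"
```

```text
shift [0.2   0.001 0.048] turn [ 0.0002 -0.033  -0.0001] local [-118.4   -1.2] z 26.7 F [ 0.6  0.5 -0.1]
```

View pics/s19.png

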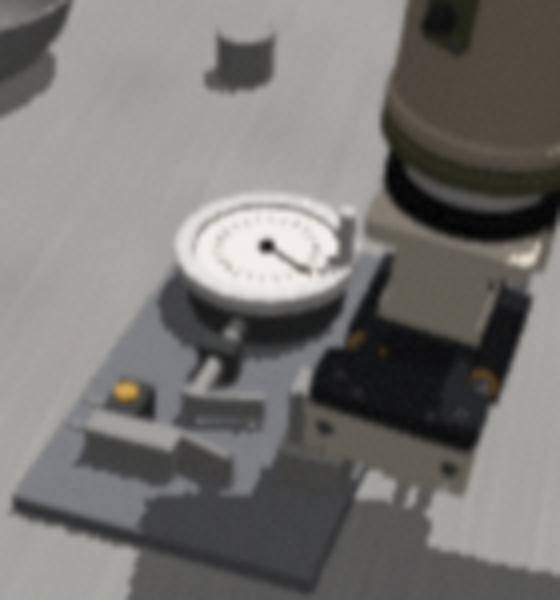

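Request:
move_arm([
  [0.06,0,0.015,0,0,0,-1],
  [0.12,0,0.03,0,0,0,-1],
  [0.16,0,0.035,0,0,0,-1],
  [0.18,0,0.037,0,0,0,-1],
  [0.2,0,0.039,0,0,0,-1],
  [0.22,0,0.041,0,0,0,-1],
  [0.24,0,0.043,0,0,0,-1],
])

```text
t: 27.1
tool_pos: [0.4423, 0.0747, 0.0243]
orientation: [3.127, -0.159, 0.16]
force: [-4.2, 0.2, 1.9]
opening: 0.0008
```

Request:
move_arm([
  [0.02,0,0.002,0,0,0,-1],
  [0.04,0,0.004,0,0,0,-1],
  [0.06,0,0.006,0,0,0,-1],
  [0.08,0,0.008,0,0,0,-1],
])

```text
t: 27.5
tool_pos: [0.4508, 0.0738, 0.0244]
orientation: [3.127, -0.16, 0.162]
force: [-1.3, 0.3, -0.9]
opening: 0.0003
```

```bash
python3 -c "
from h import *
to([*G(-.098,-.0013),.024],-5.83)"
```

```text
shift [-0.112  0.001 -0.007] turn [ 0.0002 -0.033  -0.0001] local [-86.7  -1.2] z 24.4 F [-1.3  0.3 -0.9]
```

Request:
move_arm([
  [0.03,0,0.003,0,0,0,-1],
  [0.06,0,0.006,0,0,0,-1],
  [0.09,0,0.009,0,0,0,-1],
  [0.12,0,0.012,0,0,0,-1],
  [0.15,0,0.015,0,0,0,-1],
  [0.18,0,0.018,0,0,0,-1],
  [0.2,0,0.02,0,0,0,-1],
])

```text
t: 28.2
tool_pos: [0.471, 0.0718, 0.0247]
orientation: [3.127, -0.16, 0.162]
force: [-1.7, 0.6, -0.6]
opening: 0.0005
```

Request:
move_arm([
  [0.02,0,0.002,0,0,0,-1],
  [0.04,0,0.004,0,0,0,-1],
  [0.05,0,0.005,0,0,0,-1],
])

```text
t: 28.5
tool_pos: [0.4759, 0.0713, 0.0247]
orientation: [3.127, -0.16, 0.162]
force: [-0.7, 0.2, -0.8]
opening: 0.0005
```

```bash
python3 -c "
from h import *
to([*G(-.05,-.0013),.024],-5.83)
s=read_camera('side')
c=read_camera('top')
crop(c['frame'],190,170,110,100,6,'pics/t20.png')
crop(s['frame'],220,170,110,120,5,'pics/s20.png')"
```

```text
shift [0.114 0.001 0.019] turn [ 0.0002 -0.033  -0.0001] local [-61.5  -1.2] z 24.7 F [-0.7  0.2 -0.8]
```

View pics/s20.png

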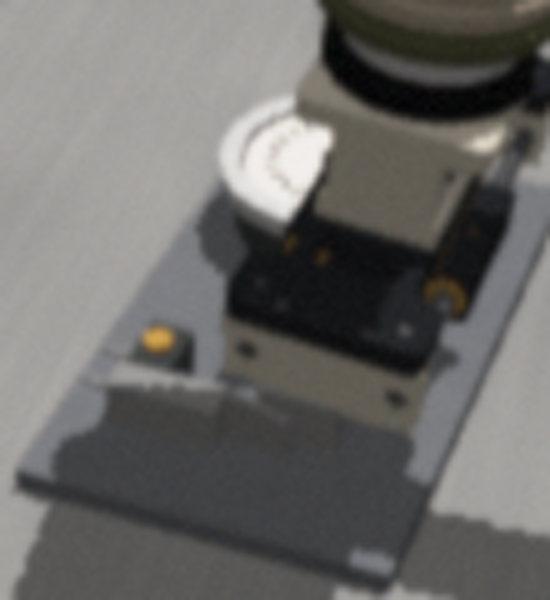

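View pics/t20.png

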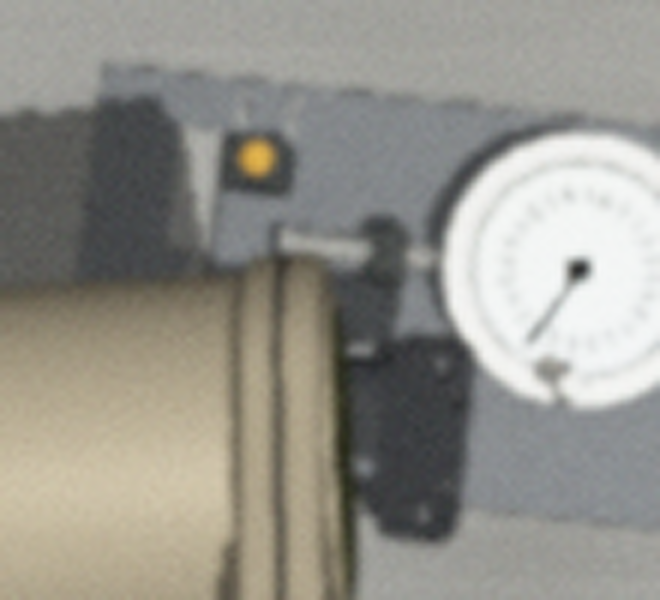

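Occluded but still free. Continue slowly into the mouth.

Request:
move_arm([
  [0.015,0,0.002,0,0,0,-1],
  [0.03,0,0.004,0,0,0,-1],
  [0.045,0,0.006,0,0,0,-1],
])

```text
t: 28.9
tool_pos: [0.4802, 0.0709, 0.0246]
orientation: [3.128, -0.16, 0.162]
force: [-5.7, 1.7, 4.2]
opening: 0.0006
```

Request:
move_arm([
  [0.015,0,0.002,0,0,0,-1],
  [0.03,0,0.004,0,0,0,-1],
  [0.045,0,0.006,0,0,0,-1],
])

```text
t: 29.2
tool_pos: [0.4832, 0.0706, 0.0241]
orientation: [3.128, -0.159, 0.156]
force: [-14.3, 1.7, 11.2]
opening: 0.0006
```

Request:
move_arm([
  [0.015,0,0.002,0,0,0,-1],
  [0.03,0,0.004,0,0,0,-1],
])

```text
t: 29.4
tool_pos: [0.4854, 0.0702, 0.0237]
orientation: [3.128, -0.159, 0.154]
force: [-17.6, 0.6, 12.6]
opening: 0.0006
```

Request:
move_arm([
  [0.015,0,0.002,0,0,0,-1],
  [0.03,0,0.004,0,0,0,-1],
])

```text
t: 29.6
tool_pos: [0.4876, 0.0699, 0.0234]
orientation: [3.128, -0.159, 0.151]
force: [-20.4, 0.2, 14.7]
opening: 0.0003
```

Request:
move_arm([
  [0.01,0,-0.006,0,0,0,-1],
  [0.02,0,-0.008,0,0,0,-1],
])

```text
t: 29.8
tool_pos: [0.4904, 0.0697, 0.0239]
orientation: [3.128, -0.159, 0.155]
force: [-7.8, 0.8, -1.0]
opening: -0.0
```

Request:
move_arm([
  [0.01,0,-0.002,0,0,0,-1],
  [0.02,0,-0.004,0,0,0,-1],
])

```text
t: 30.0
tool_pos: [0.4925, 0.0692, 0.0244]
orientation: [3.127, -0.159, 0.155]
force: [-7.0, 0.4, 0.6]
opening: 0.0006
```

```bash
python3 -c "
from h import *
import pickle
to([*G(-.0221,-.0013),.024],-5.83)
s=read_camera('side')
c=read_camera('top');pickle.dump((c,s),open('c6.pkl','wb'))
crop(c['frame'],190,170,110,100,6,'pics/t21.png')
crop(s['frame'],220,170,110,120,5,'pics/s21.png')"; python3 ang.py c6.pkl
```

```text
shift [ 0.225 -0.002  0.027] turn [ 0.0005 -0.0316 -0.    ] local [-44.7  -1.5] z 24.4 F [-7.   0.4  0.6]
t 0.016 0.022 [(np.float64(33.8), 516)]
t 0.022 0.028 [(np.float64(33.2), 473)]
t 0.028 0.034 [(np.float64(33.0), 509)]
t 0.032 0.037 [(np.float64(33.1), 180)]
t 0.035 0.0405 [(np.float64(-8.1), 1028)]
s 0.016 0.022 []
s 0.022 0.028 []
s 0.028 0.034 []
s 0.032 0.037 []
s 0.035 0.0405 []
[ -35.66810867 -161.41196375]
```

View pics/t21.png

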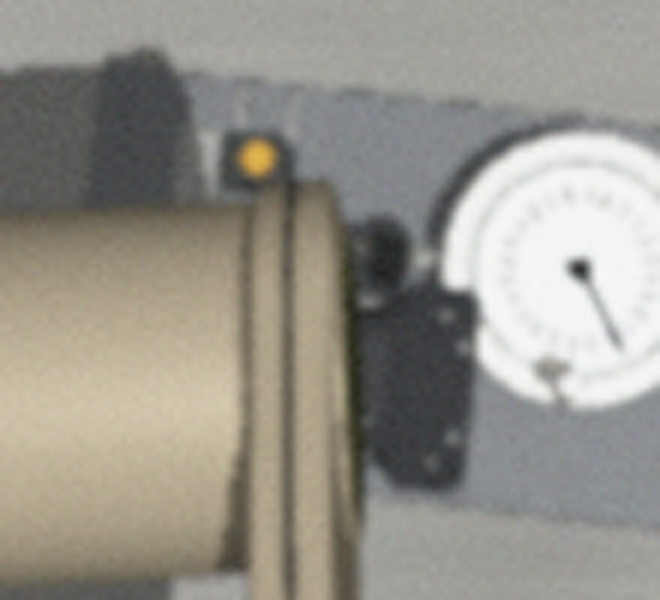

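View pics/s21.png

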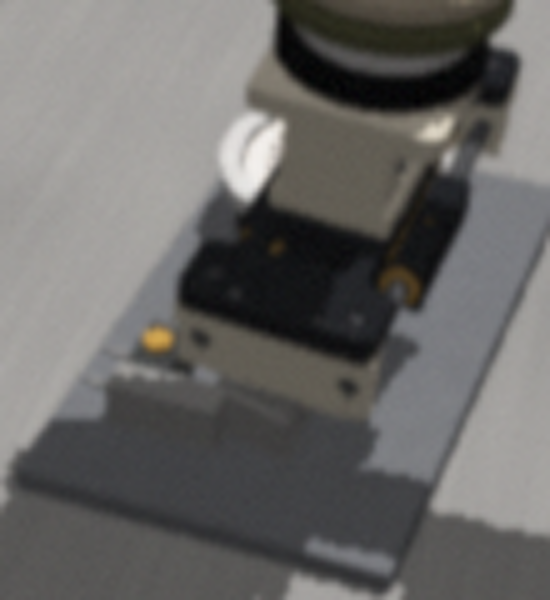

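Request:
move_arm([
  [0.012,0,0.0,0,0,0,-1],
  [0.024,0,0.001,0,0,0,-1],
  [0.036,0,0.001,0,0,0,-1],
  [0.048,0,0.002,0,0,0,-1],
])

```text
t: 30.5
tool_pos: [0.4971, 0.0686, 0.0247]
orientation: [3.127, -0.159, 0.155]
force: [-8.7, -1.1, -0.7]
opening: 0.0009
```

Request:
move_arm([
  [0.012,0,0.001,0,0,0,-1],
  [0.024,0,0.002,0,0,0,-1],
  [0.036,0,0.002,0,0,0,-1],
  [0.048,0,0.003,0,0,0,-1],
])

```text
t: 30.9
tool_pos: [0.5017, 0.0679, 0.0247]
orientation: [3.127, -0.159, 0.154]
force: [-7.5, -1.6, -1.0]
opening: 0.0002
```

Request:
move_arm([
  [0.012,0,0.001,0,0,0,-1],
  [0.024,0,0.002,0,0,0,-1],
  [0.036,0,0.002,0,0,0,-1],
  [0.048,0,0.003,0,0,0,-1],
])

```text
t: 31.3
tool_pos: [0.5064, 0.0674, 0.0249]
orientation: [3.127, -0.16, 0.154]
force: [-7.7, -2.2, -0.0]
opening: 0.0001
```

```bash
python3 -c "
from h import *
to([*G(-.0221,-.0013),.024],-5.83)"
```

```text
shift [ 0.085 -0.006  0.017] turn [ 0.0007 -0.0313 -0.0001] local [-30.7  -1.9] z 24.9 F [-7.7 -2.2 -0. ]
```

Request:
move_arm([
  [0.012,0,0.001,0,0,0,-1],
  [0.024,0,0.002,0,0,0,-1],
  [0.036,0,0.002,0,0,0,-1],
  [0.048,0,0.003,0,0,0,-1],
])

```text
t: 31.7
tool_pos: [0.5111, 0.0669, 0.025]
orientation: [3.127, -0.16, 0.154]
force: [-8.8, -1.9, -0.7]
opening: 0.0009
```

Request:
move_arm([
  [0.01,0,0.001,0,0,0,-1],
  [0.02,0,0.001,0,0,0,-1],
])

```text
t: 31.9
tool_pos: [0.5131, 0.0667, 0.0251]
orientation: [3.127, -0.159, 0.153]
force: [-8.1, -2.4, -1.6]
opening: 0.0006
```

Request:
move_arm([
  [0.005,0,0.0,0,0,0,-1],
  [0.01,0,0.001,0,0,0,-1],
])

```text
t: 32.1
tool_pos: [0.5141, 0.0666, 0.0251]
orientation: [3.127, -0.16, 0.153]
force: [-9.2, -1.8, 0.4]
opening: 0.0009
```

Request:
move_arm([
  [0.005,0,0.0,0,0,0,-1],
  [0.01,0,0.001,0,0,0,-1],
])

```text
t: 32.3
tool_pos: [0.5145, 0.0665, 0.0249]
orientation: [3.127, -0.159, 0.151]
force: [-12.2, -2.8, 0.4]
opening: 0.0006
```

Request:
move_arm([
  [0.005,0,-0.001,0,0,0,-1],
  [0.01,0,-0.002,0,0,0,-1],
])

```text
t: 32.5
tool_pos: [0.5146, 0.0665, 0.0247]
orientation: [3.127, -0.159, 0.149]
force: [-14.1, -1.2, 1.0]
opening: 0.0006
```

Request:
move_arm([
  [0.005,0,-0.001,0,0,0,-1],
  [0.01,0,-0.003,0,0,0,-1],
])

```text
t: 32.7
tool_pos: [0.5147, 0.0664, 0.0246]
orientation: [3.127, -0.159, 0.146]
force: [-16.9, -0.7, 1.4]
opening: 0.0005
```

Request:
move_arm([
  [0.006,0,-0.001,0,0,0,-1],
  [0.012,0,-0.003,0,0,0,-1],
])

```text
t: 32.9
tool_pos: [0.5148, 0.0664, 0.0244]
orientation: [3.127, -0.159, 0.142]
force: [-19.3, -1.6, 1.8]
opening: 0.0006
```

Request:
move_arm([
  [0.005,0,-0.001,0,0,0,-1],
  [0.01,0,-0.003,0,0,0,-1],
  [0.01,0,-0.003,0,0,0,-1],
])

```text
t: 33.2
tool_pos: [0.5148, 0.0664, 0.0242]
orientation: [3.127, -0.159, 0.139]
force: [-20.4, -0.4, 0.9]
opening: -0.0
```

Request:
move_arm([
  [0.006,0,0,0,0,0,-1],
  [0.012,0,0,0,0,0,-1],
  [0.018,0,0,0,0,0,-1],
  [0.018,0,0,0,0,0,-1],
])

```text
t: 33.6
tool_pos: [0.5149, 0.0664, 0.0237]
orientation: [3.127, -0.159, 0.134]
force: [-27.6, 0.1, 5.7]
opening: 0.0007
```

Firmly home (about 19 N net on the stop). Back off straight and look.

Request:
move_arm([
  [-0.03,0,0,0,0,0,-1],
  [-0.1,0,0,0,0,0,-1],
  [-0.3,0,0,0,-0.03,0,-1],
  [-0.4,0,-0.3,0,-0.03,0,-1],
  [-0.6,0,-0.8,0,-0.03,0,-1],
  [-1,0,-1,0,-0.03,0,-1],
  [-1,0,-1,0,-0.03,0,-1],
])

```text
t: 34.3
tool_pos: [0.4148, 0.0783, 0.1227]
orientation: [-3.137, 0.159, -0.03]
force: [0.1, 0.3, -0.2]
opening: 0.0007
```

Request:
move_arm([
  [-0.5,0,-0.2,0,0,0,-1],
  [-0.5,0,-0.2,0,0,0,-1],
])

```text
t: 34.5
tool_pos: [0.3631, 0.0831, 0.1387]
orientation: [3.137, -0.159, 0.019]
force: [1.2, -0.8, 0.7]
opening: 0.0006
```

```bash
python3 -c "
from h import *
import pickle
print(read_state()['tool_pos'],read_state()['force'])
s=read_camera('side')
c=read_camera('top');pickle.dump((c,s),open('c7.pkl','wb'))
crop(c['frame'],190,170,130,100,6,'pics/t22.png')
crop(s['frame'],220,140,140,150,4,'pics/s22.png')
cv2.imwrite('pics/full22.png',s['frame'][:,:,::-1]);cv2.imwrite('pics/fullt22.png',c['frame'][:,:,::-1])"; python3 ang.py c7.pkl
```

```text
[0.36310571 0.08313926 0.1386739 ] [ 1.21484965 -0.79930356  0.65504367]
t 0.016 0.022 [(np.float64(33.9), 619)]
t 0.022 0.028 [(np.float64(33.3), 549)]
t 0.028 0.034 [(np.float64(33.4), 336)]
t 0.032 0.037 [(np.float64(33.9), 44)]
t 0.035 0.0405 [(np.float64(-8.0), 1064)]
s 0.016 0.022 [(np.float64(25.8), 2287)]
s 0.022 0.028 [(np.float64(28.3), 1996)]
s 0.028 0.034 [(np.float64(29.3), 799)]
s 0.032 0.037 [(np.float64(31.0), 59)]
s 0.035 0.0405 [(np.float64(-3.3), 499)]
[ -35.66810867 -161.41196375]
```

View pics/t22.png

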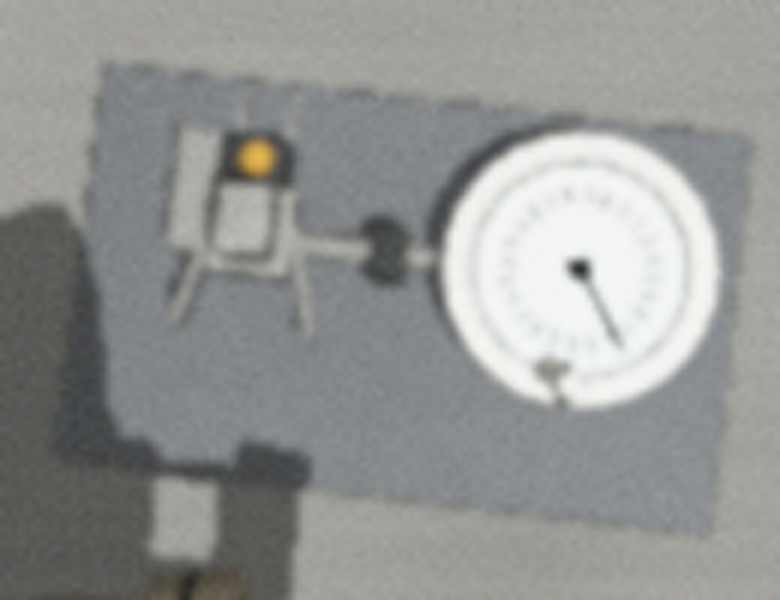

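View pics/s22.png

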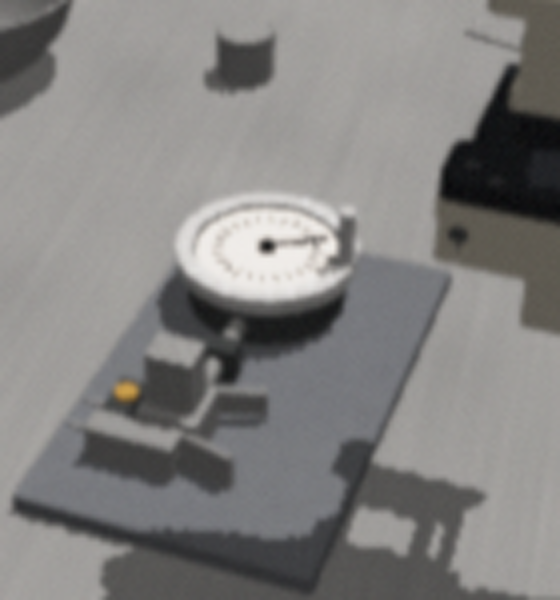

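View pics/fullt22.png

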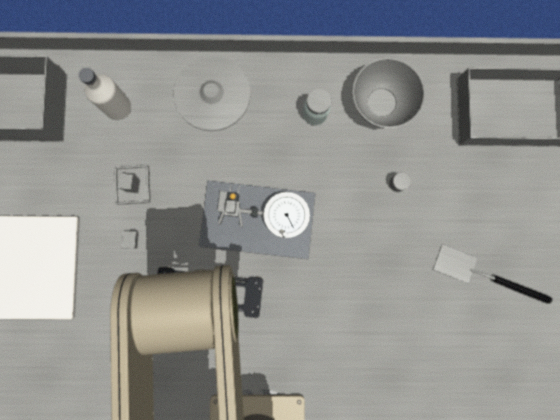

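```bash
python3 -c "
from plant import *
print(close_job())"
```

```text
the job is handed in; nothing more can be done
None
```

I finished every step in the order asked and handed the job in at about 34.6 s. The gripper was clear of everything.

- **Master and zero:** I slid the master to the stop with about 25 N at the tool, roughly 16 N net of sliding friction. I then turned the rim by its post until the zero mark stood at the needle's tip. The cameras agree to within about 1° (0.6 mm), but the post's shadow made the mark's edge hard to read from above. A cross-check with the slot empty, with the needle 27.5° back from its master reading, agreed.
- **Tray:** The master was lifted straight out and stands upright inside its tray.
- **Spacer:** I set the spacer on the plate and pushed it home with about 28 N at the tool, about 19 N net. It stopped within about 0.2 mm of where the master had. The needle swung 61.2° from its empty-slot reading, against 61.9° expected, so the spacer sits flat on the anvil.
- **Final pictures:** The mark reads the same as before (top view −8.0°, side view −3.3°). The collar and low block look unmoved.

**What went less well:**
- My first push on the master had a poor finger contact that also pushed down on it, with about 12 N forward and 10 N vertical. I backed off and pushed again low with a tilted tool.
- The push force rose to about 20 N as the spacer entered the plunger's lead-in, then fell to 7 N once I eased the downward drag.

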